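# Put the forming blocks back on their rests

## Robot

A 7-joint arm with a two-finger parallel gripper is mounted at the origin on the work surface. World frame = base frame: x ahead of the robot, y to its left, z up, the work surface at z = 0. Lengths are in mm, angles in rad, forces in N, time in s.
With the tool pointing down it reaches from about 425 to 950 mm from the base axis. Payload 16.7 kg.
Tool frame: the origin (TCP) lies midway between the tips of the shut fingers; the grasp point (between the pads) lies 19 mm behind it; z points along the fingers, y is the line along which they close (so a half turn about z gives the same grasp; the last joint's range is limited). The gripper opens to 94 mm and grips with 3 to 60 N. Pads are 16 mm wide; open, the fingers measure 119 mm over their backs; the gripper's body (75 mm by 177 mm) begins 78 mm behind the grasp point.
Start: joints at [-1.446, 0.426, 0.074, 1.606, -0.034, 1.111, -0.067], TCP at [182.519, 649.815, 183.367] pointing down, gripper open.
Joint ranges: [-2.85, 2.85], [-0.5, 2.14], [-1.23, 1.37], [0.21, 2.46], [-1.02, 4.16], [0.16, 2.05], [-2.73, 2.73]. Speed limits (rad/s): [1.89, 1.89, 2.39, 2.39, 3.01, 3.01, 3.01].

## Interface

Orientations are given as a unit quaternion [w, x, y, z].
In Python, from plant import ctrl, camera, nets gives the robot as it stands. The module is installed in compiled form; this text tells all that it offers.
- The arm moves only by the shell command python3 -m creep 'ROWS' [FORCE]. ROWS is JSON, a list of rows, each an object with "rotation": the turn, a rotation vector about the tool's x, y, z in rad, a list of three; "dp": the shift along the tool's x, y, z in m, a list of three; "grip": the finger opening in m, from 0 to 0.094. A call has 1 to 12 rows; each row shifts and turns the commanded pose from where the row before left it, along the tool's axes as they then stand; what a row does not reach is not made up. A row lasts 1/10 s, in which the tool goes at most 50 mm and 8.59 degrees, less where a joint would pass 70% of its speed; a pose out of reach is approached as far as the arm can. A call with a gripper value outside its range is refused whole. The fingers move at their own pace and stop on an object; FORCE is the grip in N (left out, the last holds). Time passes only in rows, so rows that do not move let the fingers close. It gives the time, the measured TCP pose, the force, the opening and the grip force at its end, in the units of the state.
- ctrl.sense(): the state, without advancing time (a new reading comes with each control period).
- camera(name): name is "scene" or "top"; returns a dict with "pixels" (480x640x3 uint8, red, green, blue), "range_z" (480x640 float32, mm along the optical axis (not along the pixel's ray), 0 where there is no reading), "intrinsics" (3x3 intrinsics, pixels), "cam_to_world" (4x4, takes a point from camera to world coordinates). Camera axes: x right, y up, looking along -z (the intrinsics and any distortion apply to the point x, -y, -z); pixel columns grow to the right and rows downward; lengths in mm; the calibration is good to about 2 mm. A picture is of the moment at which its call begins.
- ctrl.finish_job(): hands the job in; it is judged then, once.
Trained networks look in the newest picture that a camera, given by its name, has taken for a name from the list of things; names that differ only in an ending like _2 or _b are one class to them, and where a whole thing is asked for, a point or a joint stands for the part that bears it (a point fixed in the world has none). Each returns a list of dicts, best first, with "p" (0 to 1); they miss things now and then, are a little off and sometimes report something else, mostly with a low value. They report only what shows in the picture. A call takes as long as a camera call. They do not tell look-alikes from the thing itself.
- nets.cut_out(camera, thing): "region" (480x640 bool, what is visible of it).
- nets.landmark_of(camera, thing): "xyz" ([x, y, z] in mm, in world coordinates, good to about 4 mm: a listed point, or the origin of a listed thing).
The state is a dict: "t": time; "qpos": joint angles; "qd": joint speeds; "joint_torque": joint torques, N m; "position": TCP position; "tool_rot": TCP orientation; "wrist_force": force on the tool from outside, world axes, zero at the start; "torque": the same for the moment, N m; "grip_width": finger opening in mm; "gripper_force": force on a finger pad.
Only numpy, scipy, OpenCV 4.12 (cv2) and the standard library are available. Lean on these libraries where they do the work, as an engineer would, in place of code of your own. Each camera call takes 0.05 s, during which the arm holds its last target. There are 200 camera calls.

## Task

Put the jeweller's four steel forming blocks back, each on the wooden rest whose leather inlay has its shape and size, flat, centred and lined up with the inlay. The grooved bar lies on the square block: lift it straight up clear of the square block, without dragging that block along. Set each block down gently rather than dropping it, and leave the little amber jar standing where it is.

Things in the scene. Friction and masses are not known exactly. Their poses are not given: they have to be found in the camera images.
- square_block: Loose plain steel forming block, origin at the centre of its underside, z up. Square flat plate 56 x 56 x 14 mm high, about 0.34 kg, x and y along its sides. Lies flat on the bench; at the start the grooved bar lies on it.
- bar_block: Loose plain steel forming block, origin at the centre of its underside, z up. Long bar 90 (x) x 26 (y) x 16 mm high, about 0.28 kg, with dark grooves across its top. At the start it lies flat across the square block, its underside 14 mm above the bench, roughly centred on the square block, turned at any angle to it, its ends reaching past it.
- large_round: Loose plain steel forming block, origin at the centre of its underside, z up. Disc 58 mm in diameter, 16 mm high, about 0.32 kg, with a bright round face; flat on the bench.
- small_round: Loose plain steel forming block, origin at the centre of its underside, z up. Disc 38 mm in diameter, 20 mm high, about 0.17 kg, with a dark ring on top; flat on the bench.
- square_rest: Fixed wooden plaque 6 mm thick, pale wood with a dark leather inlay on top in the outline of its block; origin at the centre of its underside, so its top is 6 mm above the origin; z up. Square, 72 x 72 mm, inlay 56 x 56 mm; x and y along its sides. For the square block, either way round.
- bar_rest: Fixed wooden plaque 6 mm thick, pale wood with a dark leather inlay on top in the outline of its block; origin at the centre of its underside, so its top is 6 mm above the origin; z up. Oblong, 106 (x) x 42 (y) mm, inlay 90 x 26 mm. For the grooved bar, either way round.
- large_round_rest: Fixed wooden plaque 6 mm thick, pale wood with a dark leather inlay on top in the outline of its block; origin at the centre of its underside, so its top is 6 mm above the origin; z up. Round, 76 mm in diameter, inlay 58 mm. For the large round block.
- small_round_rest: Fixed wooden plaque 6 mm thick, pale wood with a dark leather inlay on top in the outline of its block; origin at the centre of its underside, so its top is 6 mm above the origin; z up. Round, 56 mm in diameter, inlay 38 mm. For the small round block.
- flux_jar: Small loose amber glass jar with a black cap, 42 mm in diameter, 55 mm high, standing upright among the blocks and rests; origin at the centre of its underside. To be left alone.
Not all that is in view belongs to the job. Leave any turquoise look-alike of the large_round alone. Leave any yellow look-alike of the bar_block alone.

How it is judged:
By the outcome, as a careful person would: the job done as asked, in the order asked, and still so for the second after the job is handed in, with the robot touching nothing.
It also fails if it takes over 96 s, if anything falls off the work surface, if the arm or the gripper's body presses on something with over 40 N, if the wrist force passes 120 N, or if a joint passes its speed limit or range.

## Working session

There is one attempt and no reset: what is moved stays moved. The work goes in short steps, Python scripts to look and compute and a shell command to move; the robot and the scene stay as the last step left them, time stands still between calls to the robot, and variables do not carry over. Pictures are saved under pics/ and viewed, at most 14 in all, crops included, and the job is handed in when it is done.

```bash
mkdir -p pics
python3 - <<'E'
from plant import ctrl,camera,nets
import cv2,numpy as np
s=ctrl.sense();print(s['t'],s['position'],s['tool_rot'],s['grip_width'])
for n in("scene","top"):
    c=camera(n);cv2.imwrite(f"pics/{n}0.png",c['pixels'][:,:,::-1]);print(n,np.round(c['cam_to_world'],3).tolist(),c['intrinsics'].tolist())
    for th in "square_block bar_block large_round small_round square_rest bar_rest large_round_rest small_round_rest flux_jar".split():
        print(th,[(np.round(d['xyz']).tolist(),round(d['p'],2)) for d in nets.landmark_of(n,th)])
E
```

```text
0.0 [182.42539253 649.37566563 182.66579063] [-2.65479984e-05  1.36465132e-01  9.90644655e-01 -6.59681783e-04] 94.1975203852227
scene [[-0.647, -0.417, 0.638, 1070.946], [0.763, -0.358, 0.539, 524.77], [0.003, 0.835, 0.55, 502.052], [0.0, 0.0, 0.0, 1.0]] [[438.4482233982057, 0.0, 318.9415957806354], [0.0, 438.4482233982057, 239.14717021371658], [0.0, 0.0, 1.0]]
square_block [([628.0, 165.0, 1.0], 0.98)]
bar_block [([557.0, 456.0, -2.0], 0.71), ([631.0, 168.0, 13.0], 0.6), ([448.0, -161.0, -4.0], 0.23)]
large_round [([491.0, 317.0, 4.0], 0.78), ([388.0, 352.0, -1.0], 0.7)]
small_round [([434.0, 158.0, -2.0], 0.86), ([621.0, -174.0, 1.0], 0.71), ([489.0, 317.0, 5.0], 0.44)]
square_rest [([446.0, -161.0, 1.0], 0.69)]
bar_rest [([442.0, -4.0, -1.0], 0.77), ([497.0, -325.0, -4.0], 0.35)]
large_round_rest [([499.0, -323.0, 1.0], 0.62), ([639.0, 2.0, 1.0], 0.3)]
small_round_rest [([622.0, -175.0, 2.0], 0.88)]
flux_jar [([640.0, 1.0, 1.0], 0.79)]
top [[0.013, 0.972, -0.234, 330.368], [-1.0, 0.012, -0.009, 48.99], [-0.006, 0.234, 0.972, 887.964], [0.0, 0.0, 0.0, 1.0]] [[453.89353730916196, 0.0, 321.1076418058637], [0.0, 453.89353730916196, 238.46561233079242], [0.0, 0.0, 1.0]]
square_block [([635.0, 165.0, 3.0], 0.79), ([493.0, -322.0, 2.0], 0.39), ([445.0, -5.0, -3.0], 0.35)]
bar_block [([558.0, 457.0, -0.0], 0.8), ([634.0, 173.0, 16.0], 0.66)]
large_round [([387.0, 354.0, -3.0], 0.86), ([490.0, 318.0, -1.0], 0.67), ([632.0, 164.0, -0.0], 0.17)]
small_round [([430.0, 158.0, -2.0], 0.85)]
square_rest [([451.0, -160.0, -3.0], 0.69)]
bar_rest [([445.0, -4.0, 0.0], 0.94)]
large_round_rest [([495.0, -322.0, 4.0], 0.93), ([634.0, 174.0, 14.0], 0.38)]
small_round_rest []
flux_jar []
```

View pics/top0.png

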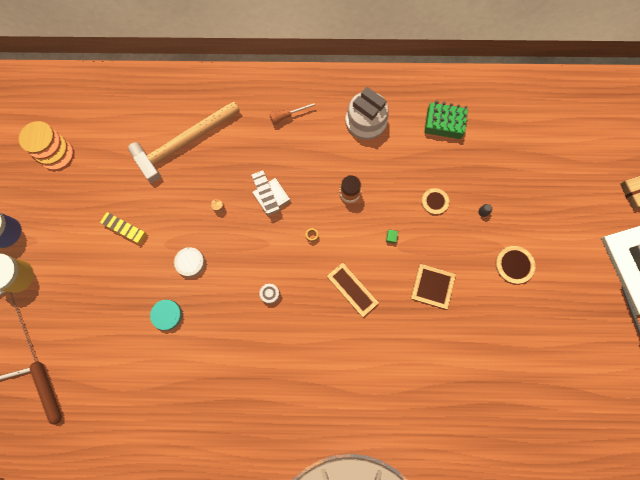

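View pics/scene0.png

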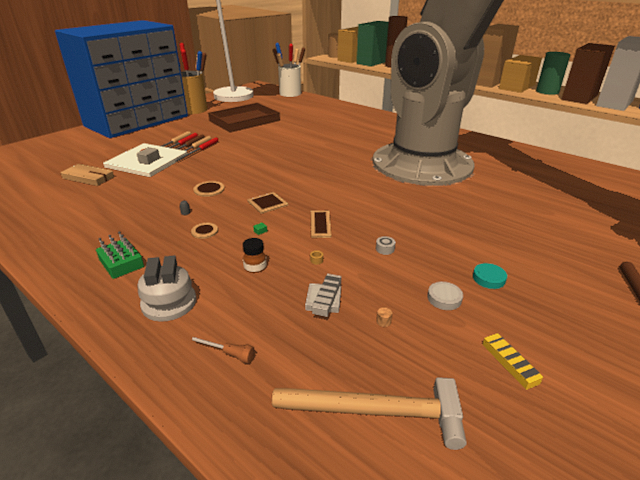

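Candidates in the top picture:
- **Bar:** grey grooved bar at (268,192), on the square block. The one at (123,228) is a yellow decoy.
- **Large round:** bright steel disc at (189,262). The one at (166,315) is a turquoise decoy.
- **Small round:** (269,294), with a dark ring. The brass rings at (312,235) and (217,205) are not it.
- **Rests:** bar (353,290), square (434,287), large round (516,265), small round (435,201).
- **Jar:** (350,188).

I'll measure these on orthophotos.

```bash
cat > h.py <<'E'
from plant import ctrl,camera,nets
import cv2,numpy as np
def ortho(c,x,y,z,half=70,s=0.5):
    """orthophoto at height z; rows: +x downwards, cols: +y right; s mm/px"""
    n=int(2*half/s)+1
    X,Y=np.meshgrid(x-half+s*np.arange(n),y-half+s*np.arange(n),indexing='ij')
    P=np.stack([X,Y,0*X+z,0*X+1],-1)@np.linalg.inv(c['cam_to_world']).T
    K=c['intrinsics'];u=K[0,0]*P[...,0]/-P[...,2]+K[0,2];v=K[1,1]*-P[...,1]/-P[...,2]+K[1,2]
    return cv2.remap(c['pixels'],u.astype(np.float32),v.astype(np.float32),cv2.INTER_CUBIC)
def fit(mask,x,y,half=70,s=0.5):
    """component nearest centre -> center xy, minAreaRect size, angle of long side (deg from +x), area"""
    n,l,st,ce=cv2.connectedComponentsWithStats(mask.astype(np.uint8))
    ok=[i for i in range(1,n) if st[i,4]>400]
    if not ok:return None
    i=min(ok,key=lambda i:np.hypot(*(ce[i]-half/s))-0.02*st[i,4]**.5)
    cs,_=cv2.findContours((l==i).astype(np.uint8),cv2.RETR_EXTERNAL,cv2.CHAIN_APPROX_NONE)
    ct=max(cs,key=cv2.contourArea);(a,b),_,_=r=cv2.minAreaRect(ct)
    p=cv2.boxPoints(r);e=p[1]-p[0];f=p[2]-p[1]
    if np.hypot(*f)>np.hypot(*e):e,f=f,e
    m=cv2.moments(ct);g=(m['m10']/m['m00'],m['m01']/m['m00'])
    w=lambda q:np.round([x-half+s*q[1],y-half+s*q[0]],1).tolist()
    return dict(rect=w((a,b)),cent=w(g),size=np.round([s*np.hypot(*e),s*np.hypot(*f)],1).tolist(),ang=round(float(np.degrees(np.arctan2(e[0],e[1]))%180),1),area=round(s*s*m['m00']))
E
cat > m.py <<'E'
from h import *
tiles=[]
cams={n:camera(n) for n in("top","scene")}
for nm,x,y,z,kind in [("bar",634,172,30,'b'),("sq",632,165,14,'b'),("large",490,318,16,'b'),("small",431,158,20,'b'),("Rsq",449,-160,6,'r'),("Rbar",444,-4,6,'r'),("Rlarge",497,-322,6,'r'),("Rsmall",622,-175,6,'r')]:
  for n in("top","scene"):
    o=ortho(cams[n],x,y,z);hsv=cv2.cvtColor(o,cv2.COLOR_RGB2HSV)
    m=(hsv[...,1]<70)&(hsv[...,2]>90) if kind=='b' else (o.max(2)<115)
    print(nm,n,fit(m,x,y))
    if n=="top" or kind=='b':tiles.append(cv2.resize(np.hstack([o,cv2.merge([m.astype(np.uint8)*255]*3)]),(260,130)) if 0 else cv2.resize(o,(195,195)))
tiles+= [tiles[0]*0]*(-len(tiles)%4)
cv2.imwrite("pics/ortho0.png",np.vstack([np.hstack(tiles[i:i+4]) for i in range(0,len(tiles),4)])[:,:,::-1])
E
python3 m.py
```

```text
bar top {'rect': [623.5, 158.7], 'cent': [624.1, 159.4], 'size': [62.79999923706055, 55.0], 'ang': 34.2, 'area': 2870}
bar scene {'rect': [656.3, 173.3], 'cent': [654.6, 174.4], 'size': [75.9000015258789, 47.20000076293945], 'ang': 25.8, 'area': 2684}
sq top {'rect': [628.9, 160.9], 'cent': [629.5, 161.5], 'size': [64.30000305175781, 56.29999923706055], 'ang': 34.9, 'area': 2984}
sq scene {'rect': [642.4, 161.5], 'cent': [640.5, 162.5], 'size': [78.5, 49.0], 'ang': 26.0, 'area': 2871}
large top {'rect': [490.9, 316.6], 'cent': [491.0, 316.4], 'size': [56.29999923706055, 56.0], 'ang': 56.3, 'area': 2450}
large scene {'rect': [499.0, 321.0], 'cent': [498.6, 320.8], 'size': [72.0999984741211, 55.79999923706055], 'ang': 25.2, 'area': 3200}
small top {'rect': [431.0, 156.2], 'cent': [431.1, 156.2], 'size': [17.5, 17.0], 'ang': 90.0, 'area': 234}
small scene {'rect': [442.4, 163.3], 'cent': [441.7, 163.5], 'size': [61.70000076293945, 36.400001525878906], 'ang': 26.6, 'area': 1801}
Rsq top {'rect': [450.4, -161.9], 'cent': [450.3, -162.0], 'size': [54.20000076293945, 53.29999923706055], 'ang': 163.4, 'area': 2731}
Rsq scene {'rect': [449.0, -162.1], 'cent': [448.9, -162.3], 'size': [55.599998474121094, 54.599998474121094], 'ang': 164.5, 'area': 2862}
Rbar top None
Rbar scene {'rect': [440.5, -4.4], 'cent': [440.6, -4.4], 'size': [89.30000305175781, 25.100000381469727], 'ang': 41.5, 'area': 2108}
Rlarge top {'rect': [495.2, -325.2], 'cent': [494.9, -325.5], 'size': [55.5, 54.5], 'ang': 0.0, 'area': 2356}
Rlarge scene {'rect': [494.0, -325.9], 'cent': [493.9, -325.9], 'size': [55.5, 54.0], 'ang': 122.5, 'area': 2334}
Rsmall top {'rect': [625.2, -173.8], 'cent': [624.8, -173.7], 'size': [34.5, 33.5], 'ang': 0.0, 'area': 902}
Rsmall scene {'rect': [623.8, -173.7], 'cent': [623.8, -173.9], 'size': [36.099998474121094, 35.400001525878906], 'ang': 135.0, 'area': 992}
```

View pics/ortho0.png

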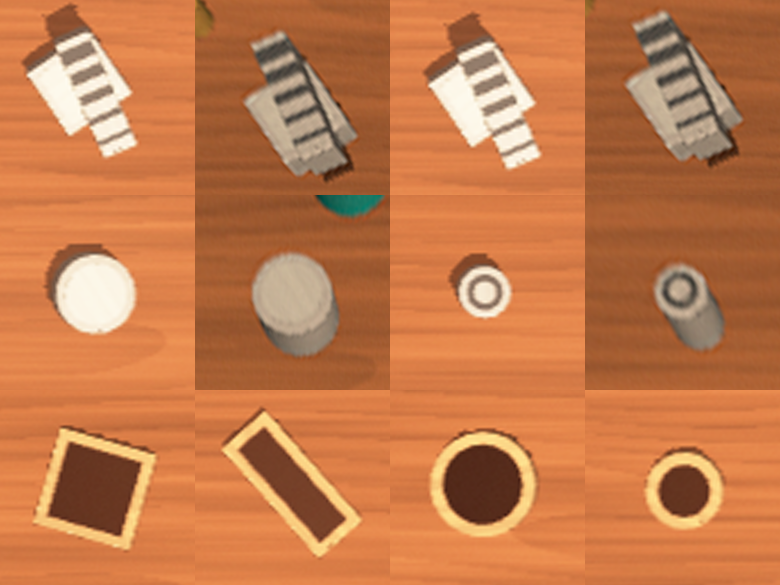

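```bash
cat >> h.py <<'E'
from scipy.optimize import minimize
def proj(c,P):
    P=np.c_[P,np.ones(len(P))]@np.linalg.inv(c['cam_to_world']).T
    K=c['intrinsics'];return np.c_[K[0,0]*P[:,0]/-P[:,2]+K[0,2],K[1,1]*P[:,1]/P[:,2]+K[1,2]]
def prism(shape,x,y,a,z0,h):
    if np.ndim(shape)==0:
        t=np.linspace(0,2*np.pi,72,endpoint=False);q=shape/2*np.c_[np.cos(t),np.sin(t)]
    else:
        q=np.array([[1,1],[1,-1],[-1,-1],[-1,1]])*np.array(shape)/2
        ca,sa=np.cos(np.radians(a)),np.sin(np.radians(a));q=q@np.array([[ca,sa],[-sa,ca]])
    q=q+[x,y];return np.r_[np.c_[q,np.full(len(q),z0)],np.c_[q,np.full(len(q),z0+h)]]
def silfit(c,parts,maskf,pad=14,U=6):
    """parts: list of (shape,x,y,ang,z0,h); fits xy,ang of all by IoU of the union silhouette"""
    uv=np.vstack([proj(c,prism(*p)) for p in parts]);lo=np.floor(uv.min(0)-pad).astype(int);hi=np.ceil(uv.max(0)+pad).astype(int)
    im=cv2.resize(c['pixels'][lo[1]:hi[1],lo[0]:hi[0]],None,fx=U,fy=U,interpolation=cv2.INTER_CUBIC)
    m=cv2.morphologyEx(maskf(im).astype(np.uint8),cv2.MORPH_OPEN,np.ones((7,7)))
    n,l,st,ce=cv2.connectedComponentsWithStats(m)
    cc=((uv.mean(0)-lo+.5)*U).astype(int);i=1+np.argmin([np.hypot(*(ce[k]-cc))-.5*st[k,4]**.5 for k in range(1,n)]);m=(l==i).astype(np.uint8)
    cs,_=cv2.findContours(m,cv2.RETR_EXTERNAL,cv2.CHAIN_APPROX_NONE);m=cv2.drawContours(m*0,cs,-1,1,-1)
    def cost(v,r=None):
        g=m*0
        for k,p in enumerate(parts):
            q=prism(p[0],*v[3*k:3*k+3],*p[4:])
            q=cv2.convexHull(((proj(c,q)-lo+.5)*U-.5).astype(np.float32))
            cv2.fillConvexPoly(g,np.round(q*16).astype(np.int32),1,cv2.LINE_8,4)
        return 1-(g&m).sum()/max((g|m).sum(),1)
    v=np.array([p[1:4] for p in parts],float).ravel()
    for st_ in(5,2):
        S=np.vstack([v]+[v+st_*e for e in np.eye(len(v))]);v=minimize(cost,v,method='Nelder-Mead',options=dict(initial_simplex=S,maxiter=1500,xatol=.02,fatol=1e-5)).x
    return np.round(v,1).tolist(),round(1-cost(v),3)
def steel(im):
    h=cv2.cvtColor(im,cv2.COLOR_RGB2HSV);return h[...,1]<105
def inlay(im): return im.max(2)<145
def plaque(im):
    h=cv2.cvtColor(im,cv2.COLOR_RGB2HSV);return (im[...,1]>150)|(im.max(2)<135)
def go(x,y,z,yaw):
    """deltas to reach TCP x,y,z (mm) with tool y axis at world yaw deg, tool down"""
    from scipy.spatial.transform import Rotation as R
    s=ctrl.sense();q=s['tool_rot'];A=R.from_quat([q[1],q[2],q[3],q[0]])
    best=None
    for k in(0,180):
        t=np.radians(yaw+k);Y=np.array([np.cos(t),np.sin(t),0]);Z=np.array([0,0,-1.]);B=R.from_matrix(np.c_[np.cross(Y,Z),Y,Z])
        r=(A.inv()*B).as_rotvec()
        if best is None or np.linalg.norm(r)<np.linalg.norm(best[0]):best=(r,B)
    d=np.array([x,y,z])-s['position']
    print('t',round(s['t'],2),'pos',np.round(s['position'],1),'w',round(s['grip_width'],1),'rot',np.round(best[0],3),'dp after rot (m)',np.round(best[1].inv().apply(d)/1000,4),'dp now',np.round(A.inv().apply(d)/1000,4),'q7',round(s['qpos'][6],2))
E
python3 - <<'E'
from h import *
c=camera("top");e=camera("scene")
for n,k in(("top",c),("scene",e)):
  print(n,silfit(k,[((90,26),631,171,23,14,16),((56,56),632,163,35,0,14)],steel))
  print('large',silfit(k,[(58,491,317,0,0,16)],steel),'small',silfit(k,[(38,431,157,0,0,20)],steel))
  for nm,s,x,y,a in(("sq",56,450,-162,74),("bar",(90,26),441,-4,41),("L",58,495,-325,0),("S",38,624,-174,0)):
    s2=(56,56) if nm=="sq" else s
    print('rest',nm,'inlay',silfit(k,[(s2,x,y,a,6,0.01)],inlay),'plaque',silfit(k,[(tuple(np.add(s2,16)) if np.ndim(s2) else s2+18,x,y,a,0,6)],plaque))
go(631,171,120,23+90)
E
```

```text
top ([633.6, 171.6, 23.8, 631.0, 161.9, 34.8], np.float64(0.947))
large ([491.7, 317.4, 1.0], np.float64(0.92)) small ([431.6, 156.8, 1.4], np.float64(0.911))
rest sq inlay ([450.5, -161.7, 73.0], np.float64(0.925)) plaque ([459.3, -159.8, 68.3], np.float64(0.543))
rest bar inlay ([441.3, -4.7, 42.7], np.float64(0.878)) plaque ([442.6, -4.3, 41.6], np.float64(0.98))
rest L inlay ([495.1, -326.2, 2.8], np.float64(0.932)) plaque ([505.2, -325.1, -2.5], np.float64(0.521))
rest S inlay ([625.5, -173.6, 1.5], np.float64(0.872)) plaque ([625.5, -174.1, -0.6], np.float64(0.937))
scene ([631.4, 171.5, 24.1, 628.7, 161.5, 34.6], np.float64(0.966))
large ([488.9, 316.7, 1.5], np.float64(0.94)) small ([428.4, 155.8, 2.1], np.float64(0.916))
rest sq inlay ([449.0, -162.3, 74.1], np.float64(0.971)) plaque ([437.9, -174.7, 82.9], np.float64(0.495))
rest bar inlay ([440.7, -4.3, 41.4], np.float64(0.975)) plaque ([423.4, -11.4, 38.9], np.float64(0.477))
rest L inlay ([494.1, -325.7, 2.5], np.float64(0.95)) plaque ([479.6, -343.0, 11.5], np.float64(0.47))
rest S inlay ([623.7, -173.7, -2.3], np.float64(0.958)) plaque ([611.6, -188.5, 20.9], np.float64(0.368))
t 1.2 pos [182.6 649.8 183.4] w 93.8 rot [-0.    -0.    -0.675] dp after rot (m) [-0.2257 -0.616   0.0634] dp now [-0.5612 -0.3397  0.0634] q7 -0.07
```

```bash
python3 -m creep '[{"rotation":[0,0,-0.138],"dp":[0,0,0.01],"grip":0.06},{"rotation":[0,0,-0.138],"dp":[0,0,0.01],"grip":0.06},{"rotation":[0,0,-0.138],"dp":[0,0,0.01],"grip":0.06},{"rotation":[0,0,-0.138],"dp":[0,0,0.01],"grip":0.06},{"rotation":[0,0,-0.14],"dp":[0,0,0.01],"grip":0.06},{"rotation":[0,0,0],"dp":[0,0,0],"grip":0.06}]' 20
python3 -c "
from h import *
go(632.5,171.5,120,114)"
```

```text
t: 1.8
position: [182.5, 649.0, 132.1]
tool_rot: [-0.001, -0.209, 0.978, -0.001]
wrist_force: [-0.7, 0.9, 0.7]
grip_width: 59.8
gripper_force: 0.0
t 1.8 pos [182.5 649.  132.1] w 59.8 rot [-0.001 -0.001  0.002] dp after rot (m) [-0.2169 -0.6193  0.0121] dp now [-0.2158 -0.6196  0.0127] q7 0.57
```

```bash
python3 -m creep '[{"rotation":[0,0,0],"dp":[-0.01,-0.03,0],"grip":0.06},{"rotation":[0,0,0],"dp":[-0.015,-0.043,0],"grip":0.06},{"rotation":[0,0,0],"dp":[-0.015,-0.043,0],"grip":0.06},{"rotation":[0,0,0],"dp":[-0.015,-0.043,0],"grip":0.06},{"rotation":[0,0,0],"dp":[-0.015,-0.043,0],"grip":0.06},{"rotation":[0,0,0],"dp":[-0.015,-0.043,0],"grip":0.06},{"rotation":[0,0,0],"dp":[-0.015,-0.043,0],"grip":0.06},{"rotation":[0,0,0],"dp":[-0.015,-0.043,0],"grip":0.06},{"rotation":[0,0,0],"dp":[-0.015,-0.043,0],"grip":0.06},{"rotation":[0,0,0],"dp":[-0.015,-0.043,0],"grip":0.06},{"rotation":[0,0,0],"dp":[-0.015,-0.043,0],"grip":0.06},{"rotation":[0,0,0],"dp":[-0.015,-0.043,0],"grip":0.06}]'
python3 -m creep '[{"rotation":[0,0,0],"dp":[-0.015,-0.043,0],"grip":0.06},{"rotation":[0,0,0],"dp":[-0.015,-0.043,0],"grip":0.06},{"rotation":[0,0,0],"dp":[-0.01,-0.03,0],"grip":0.06},{"rotation":[0,0,0],"dp":[0,0,0.01],"grip":0.06},{"rotation":[0,0,0],"dp":[0,0,0],"grip":0.06},{"rotation":[0,0,0],"dp":[0,0,0],"grip":0.06}]'
python3 -c "
from h import *
go(632.5,171.5,60,114)"
```

```text
t: 3.0
position: [548.1, 259.9, 134.3]
tool_rot: [0.0, -0.205, 0.979, 0.0]
wrist_force: [0.3, 0.5, 0.3]
grip_width: 60.2
gripper_force: 0.0
t: 3.6
position: [629.7, 172.6, 123.5]
tool_rot: [-0.0, -0.207, 0.978, 0.0]
wrist_force: [-0.5, 0.6, -0.4]
grip_width: 59.9
gripper_force: 0.0
t 3.6 pos [629.7 172.6 123.5] w 59.9 rot [ 0.001 -0.    -0.002] dp after rot (m) [-0.0021 -0.0022  0.0635] dp now [-0.0021 -0.0022  0.0635] q7 1.68
```

```bash
python3 -m creep '[{"rotation":[0,0,-0.002],"dp":[-0.002,-0.002,0.02],"grip":0.06},{"rotation":[0,0,0],"dp":[0,0,0.03],"grip":0.06},{"rotation":[0,0,0],"dp":[0,0,0.03],"grip":0.06},{"rotation":[0,0,0],"dp":[0,0,0.015],"grip":0.06},{"rotation":[0,0,0],"dp":[0,0,0.006],"grip":0.06},{"rotation":[0,0,0],"dp":[0,0,0.002],"grip":0.06},{"rotation":[0,0,0],"dp":[0,0,0],"grip":0.06},{"rotation":[0,0,0],"dp":[0,0,0],"grip":0.06}]'
python3 -c "
from h import *
go(632.5,171.5,18,114)
c=camera('scene');o=c['pixels'][200:360,220:420];cv2.imwrite('pics/g1.png',cv2.resize(o,None,fx=4,fy=3.75)[:,:,::-1])"
```

```text
t: 4.4
position: [633.7, 170.8, 21.6]
tool_rot: [0.001, -0.208, 0.978, 0.0]
wrist_force: [-0.9, -0.0, 0.9]
grip_width: 60.0
gripper_force: 0.0
t 4.4 pos [633.7 170.8  21.6] w 60.0 rot [-0.     0.002  0.001] dp after rot (m) [0.0008 0.0012 0.0036] dp now [0.0008 0.0012 0.0036] q7 1.7
```

View pics/g1.png

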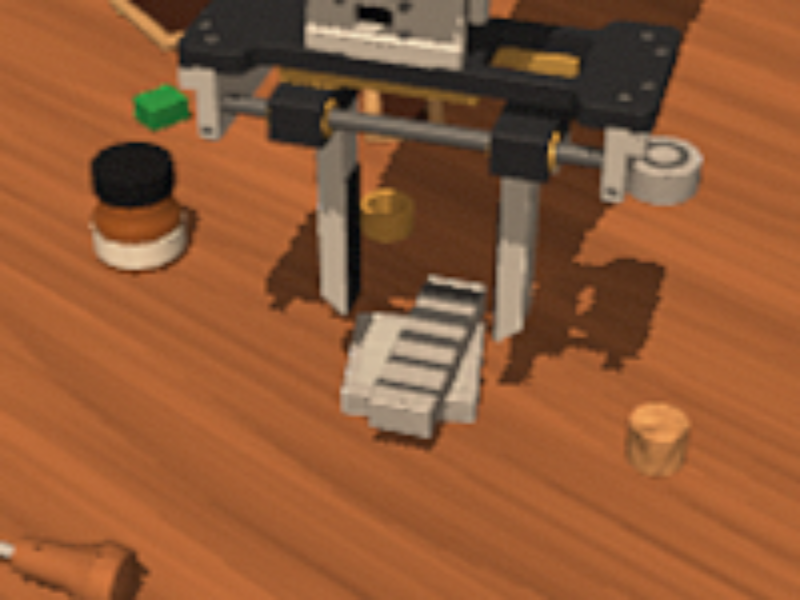

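```bash
python3 -c "
from h import *
c=camera('scene')
f=lambda P:print(np.round((proj(c,np.array(P,float))-[220,200])*[4,3.75]).tolist())
f([[633.7,170.8,21.6],[632.5,171.5,22]])
t=np.radians(114);d=np.array([np.cos(t),np.sin(t),0]);p=np.array([633.7,170.8,21.6])
f([p+30*d,p-30*d,p+42*d,p-42*d])
c2=camera('top');cv2.imwrite('pics/g1t.png',cv2.resize(c2['pixels'][120:260,200:360],None,fx=4,fy=4)[:,:,::-1])
r=c['range_z'];print([ (u,v,float(r[v,u])) for u,v in ((220+84,200+78),(220+127,200+86),(220+110,200+88),(220+118,200+75))])
"
```

```text
[[423.0, 354.0], [426.0, 352.0]]
[[493.0, 366.0], [354.0, 341.0], [521.0, 372.0], [327.0, 336.0]]
[(304, 278, 716.3004150390625), (347, 286, 697.377685546875), (330, 288, 734.64892578125), (338, 275, 812.57568359375)]
```

View pics/g1t.png

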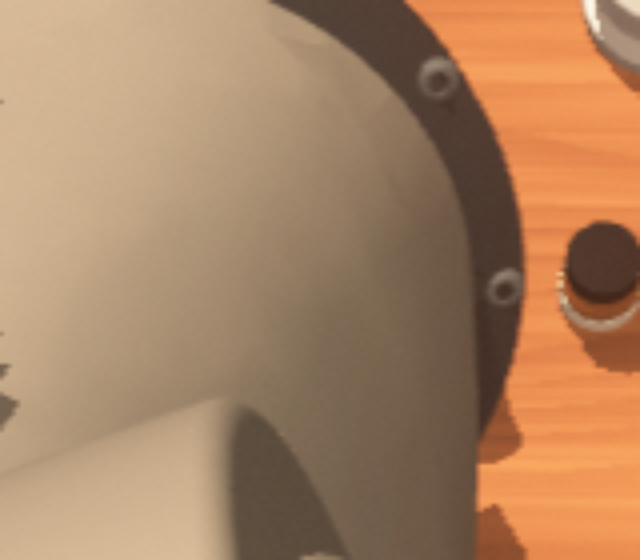

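```bash
python3 -c "
from h import *
c=camera('scene');r=c['range_z'];K=c['intrinsics'];M=c['cam_to_world']
def w(u,v):
    d=r[v,u];return np.round((M@[(u-K[0,2])*d/K[0,0],-(v-K[1,2])*d/K[1,1],-d,1])[:3],1).tolist()
for cx in (302,305,307,345,347,349):
  print(cx,[(v,w(cx,v)) for v in range(266,294,3)])
print(ctrl.sense()['position'])
"
```

```text
302 [(266, [656.7, 139.5, 78.6]), (269, [657.5, 140.1, 73.3]), (272, [657.4, 139.8, 67.0]), (275, [655.8, 138.1, 59.0]), (278, [657.7, 139.8, 54.8]), (281, [656.2, 138.3, 46.9]), (284, [620.3, 104.6, 0.4]), (287, [625.7, 109.5, -0.5]), (290, [633.4, 116.5, 1.2]), (293, [638.5, 121.1, 0.2])]
305 [(266, [655.3, 144.7, 80.4]), (269, [655.7, 145.0, 74.7]), (272, [655.1, 144.3, 67.9]), (275, [655.3, 144.3, 61.9]), (278, [655.3, 144.3, 55.7]), (281, [655.3, 144.2, 49.4]), (284, [617.2, 109.1, 0.9]), (287, [622.1, 113.5, -0.6]), (290, [629.2, 119.8, 0.3]), (293, [636.8, 126.7, 2.1])]
307 [(266, [649.6, 143.9, 76.7]), (269, [651.0, 145.0, 72.0]), (272, [650.9, 144.8, 65.7]), (275, [650.0, 143.9, 58.5]), (278, [652.3, 145.9, 54.7]), (281, [651.1, 144.8, 47.1]), (284, [614.5, 111.5, 0.4]), (287, [620.6, 116.9, 0.2]), (290, [626.1, 121.8, -0.5]), (293, [644.6, 138.5, 13.7])]
345 [(266, [627.9, 203.7, 93.4]), (269, [628.1, 204.1, 88.0]), (272, [630.3, 206.0, 84.3]), (275, [629.2, 205.4, 77.4]), (278, [628.1, 204.9, 70.5]), (281, [627.4, 204.6, 63.9]), (284, [629.3, 206.3, 59.9]), (287, [626.4, 204.5, 51.0]), (290, [628.4, 206.2, 46.9]), (293, [589.9, 178.8, 0.6])]
347 [(266, [626.0, 206.2, 93.6]), (269, [626.6, 206.8, 88.4]), (272, [627.5, 207.8, 83.6]), (275, [626.5, 207.3, 76.8]), (278, [628.1, 208.8, 72.6]), (281, [626.8, 208.2, 65.4]), (284, [627.0, 208.5, 59.6]), (287, [627.4, 209.1, 54.1]), (290, [579.9, 175.6, -0.6]), (293, [586.0, 180.3, -1.1])]
349 [(266, [626.4, 210.2, 95.8]), (269, [624.3, 209.0, 88.2]), (272, [625.2, 210.0, 83.3]), (275, [625.0, 210.1, 77.3]), (278, [625.1, 210.5, 71.6]), (281, [1070.9, 524.8, 502.1]), (284, [626.1, 211.8, 60.8]), (287, [627.3, 212.9, 56.0]), (290, [578.9, 179.3, 0.7]), (293, [583.3, 182.7, -1.5])]
[633.33597226 170.51018763  21.00802015]
```

```bash
python3 -m creep '[{"rotation":[0,0,0],"dp":[0,0,0],"grip":0.034},{"rotation":[0,0,0],"dp":[0,0,0],"grip":0.034},{"rotation":[0,0,0],"dp":[0,0,0],"grip":0.034},{"rotation":[0,0,0],"dp":[0,0,0],"grip":0.034}]'
python3 -c "
from h import *
c=camera('scene');r=c['range_z'];K=c['intrinsics'];M=c['cam_to_world']
v,u=np.mgrid[0:480,0:640];P=np.stack([(u-K[0,2])*r/K[0,0],-(v-K[1,2])*r/K[1,1],-r,1+0*r],-1)@M.T
s=ctrl.sense();t=np.radians(114);Y=np.array([np.cos(t),np.sin(t)]);X=np.array([-Y[1],Y[0]])
L=(P[...,:2]-s['position'][:2]);a=L@Y;b=L@X
for lo,hi in((-35,-17),(17,35)):
  m=(a>lo)&(a<hi)&(abs(b)<12)&(r>0)&(P[...,2]>16)&(P[...,2]<140);z=P[...,2][m];print(lo,np.sort(z)[:6],m.sum(),np.histogram(z,range(15,140,10))[0],a[m].min(),a[m].max())
cv2.imwrite('pics/g2.png',cv2.resize(c['pixels'][200:360,220:420],None,fx=4,fy=3.75)[:,:,::-1])
"
```

```text
t: 5.0
position: [632.9, 170.4, 20.3]
tool_rot: [-0.0, -0.209, 0.978, -0.0]
wrist_force: [0.9, 0.1, -0.0]
grip_width: 34.5
gripper_force: 0.0
-35 [16.05821865 16.2011272  42.31387885 42.82093542 43.28919843 43.52132683] 451 [ 2  0  7 42 49 50 47 50 51 60 55 34] -30.56348996663469 -17.217402898816168
17 [16.01165207 42.36901107 43.95445743 44.5379734  45.05422937 45.73613051] 381 [ 1  0  3 28 46 46 46 51 53 51 44 12] 17.001437133025377 29.693767582444444
```

View pics/g2.png

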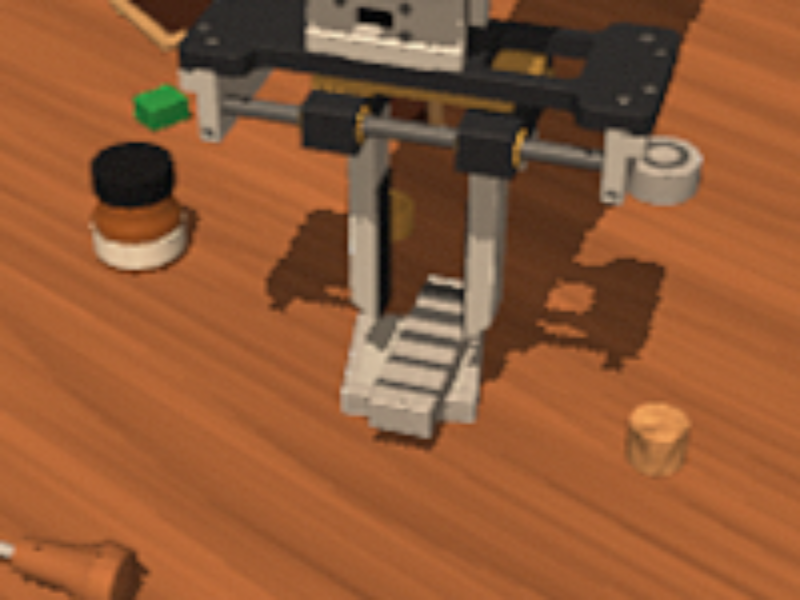

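```bash
cat > tip.py <<'E'
from h import *
import sys
yaw=float(sys.argv[1])
c=camera('scene');r=c['range_z'];K=c['intrinsics'];M=c['cam_to_world']
v,u=np.mgrid[0:480,0:640];P=np.stack([(u-K[0,2])*r/K[0,0],-(v-K[1,2])*r/K[1,1],-r,1+0*r],-1)@M.T
s=ctrl.sense();t=np.radians(yaw);Y=np.array([np.cos(t),np.sin(t)]);X=np.array([-Y[1],Y[0]])
L=(P[...,:2]-s['position'][:2]);a=L@Y;b=L@X;w=s['grip_width']/2
for sg in(-1,1):
  m=(a*sg>w-1)&(a*sg<w+13)&(abs(b)<12)&(r>0)&(P[...,2]<100);z=P[...,2][m];print('finger',sg,'lowest z',np.round(np.sort(z)[:12],1))
print('t',s['t'],'pos',np.round(s['position'],1),'F',np.round(s['wrist_force'],1),'w',round(s['grip_width'],1))
E
python3 -m creep '[{"rotation":[0,0,0],"dp":[0,0,0.005],"grip":0.042},{"rotation":[0,0,0],"dp":[0,0,0.005],"grip":0.042},{"rotation":[0,0,0],"dp":[0,0,0.004],"grip":0.042},{"rotation":[0,0,0],"dp":[0,0,0.003],"grip":0.042},{"rotation":[0,0,0],"dp":[0,0,0],"grip":0.042},{"rotation":[0,0,0],"dp":[0,0,0],"grip":0.042}]'
python3 tip.py 114
```

```text
t: 5.65
position: [633.0, 170.4, 3.3]
tool_rot: [-0.0, -0.209, 0.978, -0.0]
wrist_force: [0.1, -0.8, -0.1]
grip_width: 42.0
gripper_force: 0.0
finger -1 lowest z [12.1 12.5 12.6 12.6 12.8 12.8 12.8 12.8 13.  13.  13.1 13.1]
finger 1 lowest z [-1.8 -1.6 -1.5 -1.5 -1.4 -1.3 -1.3 -1.3 -1.1 -1.1 -1.  -0.9]
t 5.7 pos [633.  170.4   3.4] F [-0.1  0.2  0.5] w 42.1
```

```bash
python3 -m creep '[{"rotation":[0,0,0],"dp":[0,0,0.002],"grip":0.042},{"rotation":[0,0,0],"dp":[0,0,0.002],"grip":0.042},{"rotation":[0,0,0],"dp":[0,0,0.002],"grip":0.042},{"rotation":[0,0,0],"dp":[0,0,0],"grip":0.042},{"rotation":[0,0,0],"dp":[0,0,0],"grip":0.042}]'
python3 - <<'E'
from h import *
print(ctrl.sense()['position'],ctrl.sense()['wrist_force'])
c=camera('scene');cv2.imwrite('pics/g3.png',cv2.resize(c['pixels'][250:320,280:380],None,fx=8,fy=8)[:,:,::-1])
E
```

```text
t: 6.2
position: [632.9, 170.4, -2.7]
tool_rot: [-0.0, -0.209, 0.978, -0.0]
wrist_force: [0.3, -0.2, 0.8]
grip_width: 42.0
gripper_force: 0.0
[632.94280596 170.4321364   -2.68871437] [ 0.33973105 -0.19142555  0.79915464]
```

View pics/g3.png

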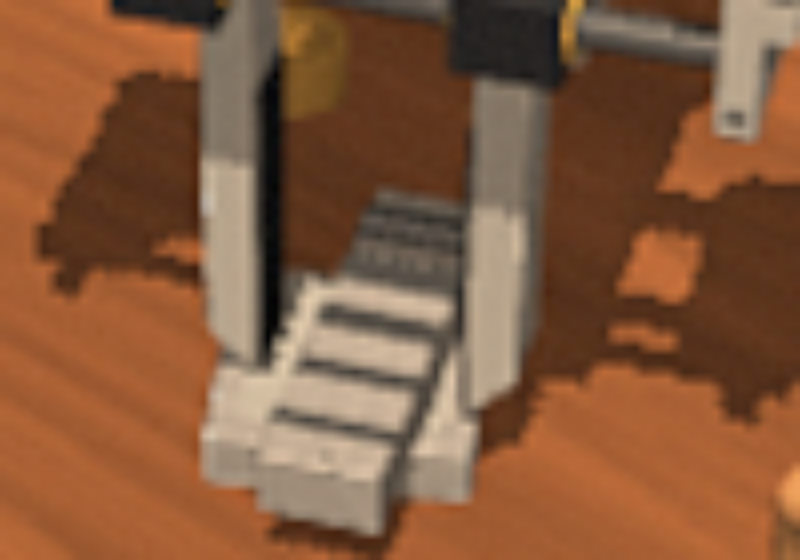

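```bash
python3 -m creep '[{"rotation":[0,0,0],"dp":[0,0,0],"grip":0.03},{"rotation":[0,0,0],"dp":[0,0,0],"grip":0.022},{"rotation":[0,0,0],"dp":[0,0,0],"grip":0.022},{"rotation":[0,0,0],"dp":[0,0,0],"grip":0.022},{"rotation":[0,0,0],"dp":[0,0,0],"grip":0.022}]' 30
python3 -m creep '[{"rotation":[0,0,0],"dp":[0,0,-0.003],"grip":0.022},{"rotation":[0,0,0],"dp":[0,0,-0.005],"grip":0.022},{"rotation":[0,0,0],"dp":[0,0,-0.01],"grip":0.022},{"rotation":[0,0,0],"dp":[0,0,-0.02],"grip":0.022},{"rotation":[0,0,0],"dp":[0,0,-0.03],"grip":0.022},{"rotation":[0,0,0],"dp":[0,0,-0.03],"grip":0.022},{"rotation":[0,0,0],"dp":[0,0,-0.01],"grip":0.022},{"rotation":[0,0,0],"dp":[0,0,0],"grip":0.022},{"rotation":[0,0,0],"dp":[0,0,0],"grip":0.022}]'
python3 - <<'E'
from h import *
c=camera('scene');print('sq',silfit(c,[((56,56),629,161.5,34.6,0,14)],steel))
go(442,-4,90,132)
cv2.imwrite('pics/g4.png',cv2.resize(c['pixels'][160:340,240:420],None,fx=3,fy=3)[:,:,::-1])
E
```

```text
t: 6.75
position: [633.0, 170.5, -2.6]
tool_rot: [0.0, -0.209, 0.978, 0.0]
wrist_force: [-1.4, 0.1, 1.1]
grip_width: 25.5
gripper_force: 30.0
t: 7.65
position: [632.4, 170.3, 104.5]
tool_rot: [-0.0, -0.209, 0.978, -0.0]
wrist_force: [0.1, 0.2, -2.3]
grip_width: 25.6
gripper_force: 30.0
sq ([628.3, 161.1, 34.6], np.float64(0.964))
t 7.7 pos [632.2 170.2 104. ] w 25.5 rot [ 0.    -0.002 -0.313] dp after rot (m) [ 0.2579 -0.0022  0.014 ] dp now [ 0.2447 -0.0815  0.0144] q7 1.69
```

View pics/g4.png

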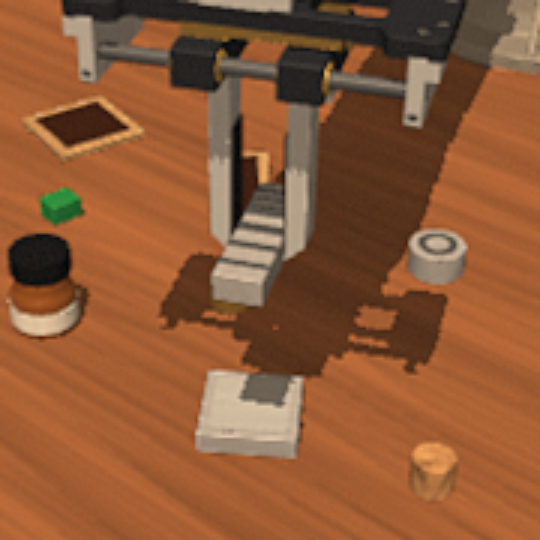

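```bash
python3 -m creep '[{"rotation":[0,0,-0.1],"dp":[0,0,0],"grip":0.022},{"rotation":[0,0,-0.105],"dp":[0,0,0],"grip":0.022},{"rotation":[0,0,-0.1],"dp":[0,0,0],"grip":0.022},{"rotation":[0,0,0],"dp":[0.02,0,0],"grip":0.022},{"rotation":[0,0,0],"dp":[0.04,0,0],"grip":0.022},{"rotation":[0,0,0],"dp":[0.045,0,0],"grip":0.022},{"rotation":[0,0,0],"dp":[0.045,0,0],"grip":0.022},{"rotation":[0,0,0],"dp":[0.045,0,0],"grip":0.022},{"rotation":[0,0,0],"dp":[0.04,0,0],"grip":0.022},{"rotation":[0,0,0],"dp":[0.02,0,0],"grip":0.022},{"rotation":[0,0,0],"dp":[0,0,0],"grip":0.022},{"rotation":[0,0,0],"dp":[0,0,0],"grip":0.022}]'
python3 -c "
from h import *
go(441,-4.5,20,131.6)"
```

```text
t: 8.9
position: [442.0, 1.4, 104.9]
tool_rot: [-0.0, -0.354, 0.935, 0.0]
wrist_force: [0.3, -0.2, -2.7]
grip_width: 25.7
gripper_force: 30.0
t 8.9 pos [442.    1.4 104.9] w 25.7 rot [ 0.    -0.    -0.001] dp after rot (m) [ 0.0046 -0.0037  0.0849] dp now [ 0.0046 -0.0037  0.0849] q7 2.17
```

```bash
python3 -m creep '[{"rotation":[0,0,0],"dp":[0.005,-0.004,0.015],"grip":0.022},{"rotation":[0,0,0],"dp":[0,0,0.03],"grip":0.022},{"rotation":[0,0,0],"dp":[0,0,0.03],"grip":0.022},{"rotation":[0,0,0],"dp":[0,0,0.02],"grip":0.022},{"rotation":[0,0,0],"dp":[0,0,0.01],"grip":0.022},{"rotation":[0,0,0],"dp":[0,0,0],"grip":0.022},{"rotation":[0,0,0],"dp":[0,0,0],"grip":0.022}]'
python3 -c "
from h import *
go(441,-4.5,-10,131.6)
c=camera('scene');cv2.imwrite('pics/p1.png',cv2.resize(c['pixels'][160:270,260:400],None,fx=5,fy=5)[:,:,::-1])"
```

```text
t: 9.6
position: [441.5, -4.7, 0.7]
tool_rot: [0.0, -0.355, 0.935, -0.0]
wrist_force: [0.7, -0.6, -2.6]
grip_width: 25.2
gripper_force: 30.0
t 9.6 pos [441.5  -4.7   0.7] w 25.2 rot [-0.     0.    -0.001] dp after rot (m) [0.0003 0.0005 0.0107] dp now [0.0003 0.0005 0.0107] q7 2.22
```

View pics/p1.png

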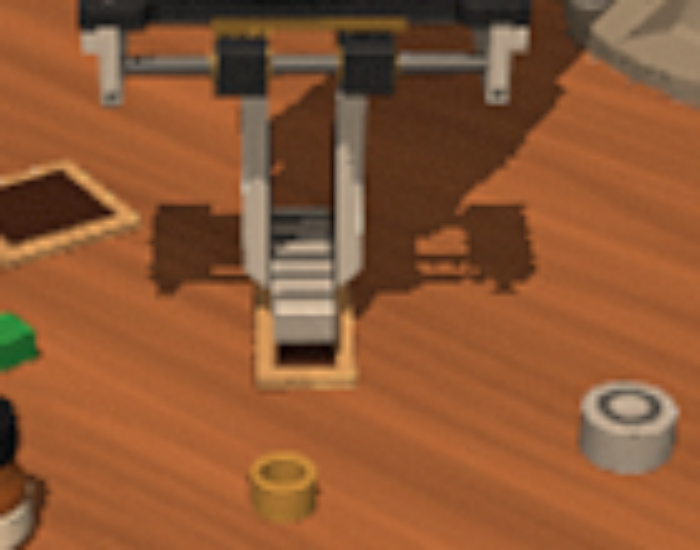

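```bash
python3 -m creep '[{"rotation":[0,0,0],"dp":[0,0,0.003],"grip":0.022},{"rotation":[0,0,0],"dp":[0,0,0.003],"grip":0.022},{"rotation":[0,0,0],"dp":[0,0,0.002],"grip":0.022},{"rotation":[0,0,0],"dp":[0,0,0.001],"grip":0.022},{"rotation":[0,0,0],"dp":[0,0,0],"grip":0.022},{"rotation":[0,0,0],"dp":[0,0,0],"grip":0.022}]'
python3 -m creep '[{"rotation":[0,0,0],"dp":[0,0,0.001],"grip":0.022},{"rotation":[0,0,0],"dp":[0,0,0.0005],"grip":0.022},{"rotation":[0,0,0],"dp":[0,0,0],"grip":0.022}]'
```

```text
t: 10.25
position: [441.1, -5.0, -8.6]
tool_rot: [-0.0, -0.355, 0.935, -0.0]
wrist_force: [-0.4, 0.3, -2.1]
grip_width: 25.6
gripper_force: 30.0
t: 10.55
position: [441.0, -5.0, -10.2]
tool_rot: [-0.0, -0.355, 0.935, -0.0]
wrist_force: [-0.5, -0.1, -1.8]
grip_width: 25.8
gripper_force: 30.0
```

```bash
python3 -m creep '[{"rotation":[0,0,0],"dp":[0,0,0.0007],"grip":0.022},{"rotation":[0,0,0],"dp":[0,0,0],"grip":0.022},{"rotation":[0,0,0],"dp":[0,0,0],"grip":0.022}]'
```

```text
t: 10.85
position: [441.1, -5.0, -10.6]
tool_rot: [0.0, -0.355, 0.935, -0.0]
wrist_force: [-1.7, 0.5, 5.5]
grip_width: 25.4
gripper_force: 30.0
```

```bash
python3 -m creep '[{"rotation":[0,0,0],"dp":[0,0,0],"grip":0.04},{"rotation":[0,0,0],"dp":[0,0,0],"grip":0.04},{"rotation":[0,0,0],"dp":[0,0,0],"grip":0.04},{"rotation":[0,0,0],"dp":[0,0,-0.01],"grip":0.04},{"rotation":[0,0,0],"dp":[0,0,-0.03],"grip":0.04},{"rotation":[0,0,0],"dp":[0,0,-0.04],"grip":0.04},{"rotation":[0,0,0],"dp":[0,0,-0.03],"grip":0.08}]'
python3 -m creep '[{"rotation":[0,0,0.14],"dp":[0,0,0],"grip":0.08},{"rotation":[0,0,0.14],"dp":[0,0,0],"grip":0.08},{"rotation":[0,0,0.14],"dp":[0,0,0],"grip":0.08},{"rotation":[0,0,0.14],"dp":[0,0,0],"grip":0.08},{"rotation":[0,0,0.14],"dp":[0,0,0],"grip":0.08},{"rotation":[0,0,0.14],"dp":[0,0,0],"grip":0.08},{"rotation":[0,0,0.14],"dp":[0,0,0],"grip":0.08},{"rotation":[0,0,0.14],"dp":[0,0,0],"grip":0.08},{"rotation":[0,0,0.14],"dp":[0,0,0],"grip":0.08},{"rotation":[0,0,0.14],"dp":[0,0,0],"grip":0.08},{"rotation":[0,0,0.14],"dp":[0,0,0],"grip":0.08},{"rotation":[0,0,0.14],"dp":[0,0,0],"grip":0.08}]'
python3 -c "
from h import *
go(629.5,161.5,90,34.7)
c=camera('scene')
print(silfit(c,[((90,26),441,-4.5,41.5,6,16)],steel))"
```

```text
t: 11.55
position: [441.2, -5.2, 101.7]
tool_rot: [0.0, -0.355, 0.935, -0.0]
wrist_force: [0.4, -0.1, -0.8]
grip_width: 45.1
gripper_force: 0.0
t: 12.75
position: [441.0, -5.0, 99.9]
tool_rot: [0.0, 0.462, 0.887, 0.0]
wrist_force: [-0.3, -0.2, -0.1]
grip_width: 79.9
gripper_force: 0.0
t 12.75 pos [441.   -5.   99.9] w 79.9 rot [ 0.    -0.     0.004] dp after rot (m) [0.0296 0.2497 0.0099] dp now [0.0285 0.2499 0.01  ] q7 0.54
([439.0, -5.9, 41.0], np.float64(0.943))
```

```bash
python3 -m creep '[{"rotation":[0,0,0.003],"dp":[0.003,0.03,0],"grip":0.08},{"rotation":[0,0,0],"dp":[0.005,0.042,0],"grip":0.08},{"rotation":[0,0,0],"dp":[0.005,0.042,0],"grip":0.08},{"rotation":[0,0,0],"dp":[0.005,0.042,0],"grip":0.08},{"rotation":[0,0,0],"dp":[0.005,0.042,0],"grip":0.08},{"rotation":[0,0,0],"dp":[0.003,0.03,0],"grip":0.08},{"rotation":[0,0,0],"dp":[0.003,0.02,0],"grip":0.08},{"rotation":[0,0,0],"dp":[0,0,0.03],"grip":0.08},{"rotation":[0,0,0],"dp":[0,0,0],"grip":0.08},{"rotation":[0,0,0],"dp":[0,0,0],"grip":0.08}]'
python3 - <<'E'
from h import *
go(629.5,161.5,-16,34.7)
e=camera('scene');c=camera('top');tl=[]
for n,k in(('scene',e),('top',c)):
  print(n,silfit(k,[((90,26),441,-4.5,41.5,6,16)],steel),silfit(k,[((106,42),441,-4.5,41.5,0,6)],plaque))
  tl+=[cv2.resize(ortho(k,441,-4.5,z,half=60,s=.5),(390,390)) for z in(6,)]
  tl+=[]
  if n=='scene': print('sq',silfit(k,[((56,56),629,161.5,34.6,0,14)],steel))
cv2.imwrite('pics/c1.png',np.hstack(tl)[:,:,::-1])
E
```

```text
t: 13.8
position: [626.6, 160.9, 69.5]
tool_rot: [-0.0, 0.46, 0.888, -0.001]
wrist_force: [-0.0, -0.6, -0.3]
grip_width: 79.9
gripper_force: 0.0
t 13.8 pos [626.6 160.9  69.5] w 79.9 rot [-0.001 -0.     0.008] dp after rot (m) [-0.0012  0.0027  0.0855] dp now [-0.0012  0.0029  0.0855] q7 0.39
scene ([459.0, 9.1, 123.0], np.float64(0.291)) ([435.8, -12.2, 111.9], np.float64(0.357))
sq ([628.3, 161.3, 34.2], np.float64(0.963))
top ([441.9, -7.0, 42.7], np.float64(0.881)) ([493.3, -32.6, 78.1], np.float64(0.417))
```

View pics/c1.png

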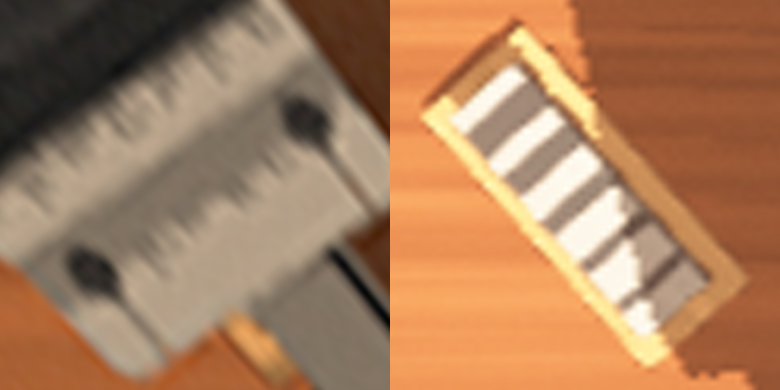

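```bash
python3 -m creep '[{"rotation":[0,0,0.008],"dp":[-0.001,0.003,0.02],"grip":0.08},{"rotation":[0,0,0],"dp":[0,0,0.03],"grip":0.08},{"rotation":[0,0,0],"dp":[0,0,0.02],"grip":0.08},{"rotation":[0,0,0],"dp":[0,0,0.008],"grip":0.08},{"rotation":[0,0,0],"dp":[0,0,0.004],"grip":0.08},{"rotation":[0,0,0],"dp":[0,0,0.002],"grip":0.08},{"rotation":[0,0,0],"dp":[0,0,0],"grip":0.08},{"rotation":[0,0,0],"dp":[0,0,0],"grip":0.08}]' 30
python3 -c "
from h import *
go(629.5,161.5,-17,34.7)"
```

```text
t: 14.7
position: [630.7, 162.5, -13.9]
tool_rot: [0.0, 0.464, 0.886, 0.0]
wrist_force: [0.5, 1.3, -0.4]
grip_width: 80.1
gripper_force: 0.0
t 14.7 pos [630.7 162.5 -13.9] w 80.1 rot [ 0.001  0.    -0.001] dp after rot (m) [-0.0001 -0.0016  0.0031] dp now [-0.0001 -0.0016  0.0031] q7 0.41
```

```bash
python3 -m creep '[{"rotation":[0,0,0],"dp":[0,-0.0015,0.0015],"grip":0.07},{"rotation":[0,0,0],"dp":[0,0,0.0015],"grip":0.064},{"rotation":[0,0,0],"dp":[0,0,0],"grip":0.058},{"rotation":[0,0,0],"dp":[0,0,0],"grip":0.052},{"rotation":[0,0,0],"dp":[0,0,0],"grip":0.052},{"rotation":[0,0,0],"dp":[0,0,0],"grip":0.052},{"rotation":[0,0,0],"dp":[0,0,0],"grip":0.052}]' 35
python3 -m creep '[{"rotation":[0,0,0],"dp":[0,0,-0.005],"grip":0.052},{"rotation":[0,0,0],"dp":[0,0,-0.015],"grip":0.052},{"rotation":[0,0,0],"dp":[0,0,-0.03],"grip":0.052},{"rotation":[0,0,0],"dp":[0,0,-0.035],"grip":0.052},{"rotation":[0,0,0],"dp":[0,0,-0.025],"grip":0.052},{"rotation":[0,0,0],"dp":[0,0,-0.01],"grip":0.052},{"rotation":[0,0,0],"dp":[0,0,0],"grip":0.052}]'
python3 -c "
from h import *
go(449.7,-162,100,73.8)"
```

```text
t: 15.4
position: [629.0, 161.5, -17.8]
tool_rot: [0.0, 0.464, 0.886, 0.0]
wrist_force: [1.0, -0.2, -1.2]
grip_width: 55.8
gripper_force: 35.0
t: 16.1
position: [629.7, 161.7, 103.9]
tool_rot: [0.001, 0.464, 0.886, 0.001]
wrist_force: [0.1, 0.2, -4.2]
grip_width: 55.6
gripper_force: 35.0
t 16.1 pos [629.7 161.7 103.9] w 55.6 rot [ 0.002  0.001 -0.683] dp after rot (m) [ 0.0825 -0.3611  0.0039] dp now [-0.1639 -0.3322  0.0032] q7 0.38
```

```bash
python3 -m creep '[{"rotation":[0,0,-0.137],"dp":[0,0,0],"grip":0.052},{"rotation":[0,0,-0.137],"dp":[0,0,0],"grip":0.052},{"rotation":[0,0,-0.137],"dp":[0,0,0],"grip":0.052},{"rotation":[0,0,-0.137],"dp":[0,0,0],"grip":0.052},{"rotation":[0,0,-0.135],"dp":[0,0,0],"grip":0.052},{"rotation":[0,0,0],"dp":[0.005,-0.02,0],"grip":0.052},{"rotation":[0,0,0],"dp":[0.009,-0.04,0],"grip":0.052},{"rotation":[0,0,0],"dp":[0.009,-0.04,0],"grip":0.052},{"rotation":[0,0,0],"dp":[0.009,-0.04,0],"grip":0.052},{"rotation":[0,0,0],"dp":[0.009,-0.04,0],"grip":0.052},{"rotation":[0,0,0],"dp":[0.009,-0.04,0],"grip":0.052},{"rotation":[0,0,0],"dp":[0.009,-0.04,0],"grip":0.052}]'
python3 -m creep '[{"rotation":[0,0,0],"dp":[0.009,-0.04,0],"grip":0.052},{"rotation":[0,0,0],"dp":[0.008,-0.035,0],"grip":0.052},{"rotation":[0,0,0],"dp":[0.005,-0.02,0],"grip":0.052},{"rotation":[0,0,0],"dp":[0,-0.005,0],"grip":0.052},{"rotation":[0,0,0],"dp":[0,0,0],"grip":0.052},{"rotation":[0,0,0],"dp":[0,0,0],"grip":0.052}]'
python3 -c "
from h import *
go(449.7,-162,0,73.8)
c=camera('top')
for z in (6,22):pass
print(silfit(c,[((106,42),441,-4.5,41.5,0,6)],plaque),silfit(c,[((90,26),441,-4.5,41.5,6,16)],steel))
o=ortho(c,441,-4.5,22,half=60,s=.25);cv2.imwrite('pics/c2.png',np.hstack([o,ortho(c,441,-4.5,6,half=60,s=.25)])[:,::,::-1])
"
```

```text
t: 17.3
position: [497.8, -72.9, 100.9]
tool_rot: [-0.001, 0.141, 0.99, -0.0]
wrist_force: [1.1, -0.4, -3.2]
grip_width: 55.4
gripper_force: 35.0
t: 17.9
position: [451.0, -160.6, 101.7]
tool_rot: [-0.0, 0.14, 0.99, 0.0]
wrist_force: [-0.3, 0.8, -2.8]
grip_width: 56.0
gripper_force: 35.0
t 17.9 pos [ 451.  -160.6  101.7] w 56.0 rot [ 0.    -0.001  0.001] dp after rot (m) [ 0.0009 -0.0017  0.1017] dp now [ 0.0008 -0.0017  0.1017] q7 1.56
([443.0, -4.0, 41.6], np.float64(0.673)) ([441.8, -5.6, 41.1], np.float64(0.945))
```

```bash
python3 -m creep '[{"rotation":[0,0,0],"dp":[0.001,-0.002,0.02],"grip":0.052},{"rotation":[0,0,0],"dp":[0,0,0.03],"grip":0.052},{"rotation":[0,0,0],"dp":[0,0,0.03],"grip":0.052},{"rotation":[0,0,0],"dp":[0,0,0.017],"grip":0.052},{"rotation":[0,0,0],"dp":[0,0,0.005],"grip":0.052},{"rotation":[0,0,0],"dp":[0,0,0],"grip":0.052},{"rotation":[0,0,0],"dp":[0,0,0],"grip":0.052}]'
python3 -c "
from h import *
go(449.7,-162,-11,73.8)"
```

```text
t: 18.65
position: [449.9, -163.0, 0.9]
tool_rot: [0.0, 0.141, 0.99, -0.0]
wrist_force: [-0.0, -0.1, -2.6]
grip_width: 55.3
gripper_force: 35.0
t 18.65 pos [ 449.9 -163.     0.9] w 55.3 rot [0.    0.001 0.   ] dp after rot (m) [0.0005 0.001  0.0119] dp now [0.0005 0.001  0.0119] q7 1.62
```

```bash
python3 -m creep '[{"rotation":[0,0,0],"dp":[0.0005,0.001,0.004],"grip":0.052},{"rotation":[0,0,0],"dp":[0,0,0.003],"grip":0.052},{"rotation":[0,0,0],"dp":[0,0,0.002],"grip":0.052},{"rotation":[0,0,0],"dp":[0,0,0.001],"grip":0.052},{"rotation":[0,0,0],"dp":[0,0,0.001],"grip":0.052},{"rotation":[0,0,0],"dp":[0,0,0],"grip":0.052},{"rotation":[0,0,0],"dp":[0,0,0],"grip":0.052}]'
python3 -m creep '[{"rotation":[0,0,0],"dp":[0,0,0.0007],"grip":0.052},{"rotation":[0,0,0],"dp":[0,0,0],"grip":0.052}]'
```

```text
t: 19.35
position: [449.0, -162.2, -10.8]
tool_rot: [0.0, 0.141, 0.99, -0.0]
wrist_force: [-0.2, 0.0, -3.5]
grip_width: 55.4
gripper_force: 35.0
t: 19.55
position: [449.0, -162.1, -11.5]
tool_rot: [-0.0, 0.141, 0.99, -0.0]
wrist_force: [0.6, 0.2, -3.1]
grip_width: 56.0
gripper_force: 35.0
```

```bash
python3 -m creep '[{"rotation":[0,0,0],"dp":[0,0,0.0006],"grip":0.052},{"rotation":[0,0,0],"dp":[0,0,0],"grip":0.052}]'
python3 -m creep '[{"rotation":[0,0,0],"dp":[0,0,0],"grip":0.06},{"rotation":[0,0,0],"dp":[0,0,0],"grip":0.07},{"rotation":[0,0,0],"dp":[0,0,0],"grip":0.076},{"rotation":[0,0,0],"dp":[0,0,0],"grip":0.076},{"rotation":[0,0,0],"dp":[0,0,-0.01],"grip":0.08},{"rotation":[0,0,0],"dp":[0,0,-0.03],"grip":0.08},{"rotation":[0,0,0],"dp":[0,0,-0.04],"grip":0.08},{"rotation":[0,0,0],"dp":[0,0,-0.02],"grip":0.08},{"rotation":[0,0,0],"dp":[0,0,0],"grip":0.08}]'
python3 -c "
from h import *
go(490.3,317,90,73.8)"
```

```text
t: 19.75
position: [449.1, -162.1, -11.9]
tool_rot: [0.0, 0.141, 0.99, 0.0]
wrist_force: [-1.9, 0.9, 3.6]
grip_width: 55.5
gripper_force: 35.0
t: 20.65
position: [450.8, -162.5, 91.2]
tool_rot: [0.003, 0.141, 0.99, 0.0]
wrist_force: [-0.7, -0.3, -0.4]
grip_width: 79.7
gripper_force: 0.0
t 20.65 pos [ 450.8 -162.5   91.2] w 79.7 rot [ 0.001  0.005 -0.   ] dp after rot (m) [0.0959 0.4715 0.0012] dp now [0.096  0.4715 0.0011] q7 1.57
```

```bash
python3 -m creep '[{"rotation":[0,0.003,0],"dp":[0.005,0.025,0],"grip":0.08},{"rotation":[0,0,0],"dp":[0.009,0.044,0],"grip":0.08},{"rotation":[0,0,0],"dp":[0.009,0.044,0],"grip":0.08},{"rotation":[0,0,0],"dp":[0.009,0.044,0],"grip":0.08},{"rotation":[0,0,0],"dp":[0.009,0.044,0],"grip":0.08},{"rotation":[0,0,0],"dp":[0.009,0.044,0],"grip":0.08},{"rotation":[0,0,0],"dp":[0.009,0.044,0],"grip":0.08},{"rotation":[0,0,0],"dp":[0.009,0.044,0],"grip":0.08},{"rotation":[0,0,0],"dp":[0.009,0.044,0],"grip":0.08},{"rotation":[0,0,0],"dp":[0.009,0.044,0],"grip":0.08},{"rotation":[0,0,0],"dp":[0.008,0.04,0],"grip":0.08},{"rotation":[0,0,0],"dp":[0.003,0.015,0],"grip":0.08}]'
python3 -m creep '[{"rotation":[0,0,0],"dp":[0,0,0],"grip":0.08},{"rotation":[0,0,0],"dp":[0,0,0],"grip":0.08}]'
python3 - <<'E'
from h import *
go(490.3,317,-17,73.8)
k=camera('scene');c=camera('top')
for n,k in(('scene',k),('top',c)):
  print(n,'bar',silfit(k,[((90,26),441,-4.5,41.5,6,16)],steel),'sq',silfit(k,[((56,56),449.7,-162,73.8,6,14)],steel))
tl=[ortho(k,x,y,z,half=50,s=.5) for k in(camera('scene'),c) for x,y,z in((441,-4.5,22),(449.7,-162,20))]
cv2.imwrite('pics/c3.png',cv2.resize(np.vstack([np.hstack(tl[:2]),np.hstack(tl[2:])]),(600,600))[:,:,::-1])
E
```

```text
t: 21.85
position: [487.7, 326.3, 87.7]
tool_rot: [-0.002, 0.139, 0.99, 0.001]
wrist_force: [-0.2, 0.3, 0.4]
grip_width: 80.1
gripper_force: 0.0
t: 22.05
position: [488.5, 320.6, 87.7]
tool_rot: [-0.002, 0.141, 0.99, -0.0]
wrist_force: [-0.6, -0.6, 1.4]
grip_width: 80.0
gripper_force: 0.0
t 22.05 pos [488.5 320.6  87.7] w 80.0 rot [-0.001 -0.003 -0.001] dp after rot (m) [-0.0027 -0.003   0.1047] dp now [-0.0031 -0.0028  0.1047] q7 0.59
scene bar ([439.3, -6.0, 41.4], np.float64(0.953)) sq ([447.3, -163.9, 73.3], np.float64(0.957))
top bar ([442.0, -5.9, 41.4], np.float64(0.928)) sq ([449.1, -164.0, 73.5], np.float64(0.973))
```

View pics/c3.png

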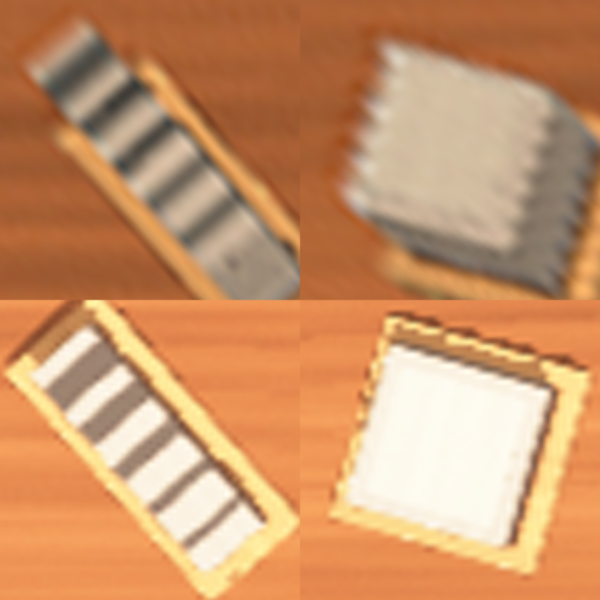

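```bash
cat > f.py <<'E'
from h import *
def face(c,x,y,z,ch=2,lo=175,inv=False,half=60,s=.25):
    o=ortho(c,x,y,z,half=half,s=s);m=((o[...,ch]<lo) if inv else (o[...,ch]>lo)).astype(np.uint8)
    n,l,st,ce=cv2.connectedComponentsWithStats(m);k=[i for i in range(1,n) if st[i,4]>600 and np.hypot(*(ce[i]-half/s))<45/s]
    p=np.argwhere(np.isin(l,k))[:,::-1].astype(np.int32)
    hl=cv2.convexHull(p);r=cv2.minAreaRect(hl);b=cv2.boxPoints(r);e,f=b[1]-b[0],b[2]-b[1]
    if np.hypot(*f)>np.hypot(*e):e=f
    M=cv2.moments(hl);w=lambda q:np.round([x-half+s*q[1],y-half+s*q[0]],1).tolist()
    return w(r[0]),w((M['m10']/M['m00'],M['m01']/M['m00'])),np.round(np.array(r[1])*s,1).tolist(),round(float(np.degrees(np.arctan2(e[0],e[1]))%180),1)
if __name__=="__main__":
  c=camera('top')
  for lo in(160,190): print(lo,'bar',face(c,441,-4.5,22,lo=lo),'sq',face(c,449,-163,20,lo=lo),'small',face(c,431,157,20,lo=lo))
  im=cv2.imread('pics/top0.png')[:,:,::-1].copy();c0=dict(c,pixels=im)
  for lo in(90,120):
    print(lo,'inlays R', [face(c0,x,y,6,ch=0,lo=lo,inv=True) for x,y in((441,-4.5),(450,-162),(495,-325.5),(625,-174))])
  for lo in(160,190): print('L0',face(c0,491,317,16,lo=lo),'S0',face(c0,431,157,20,lo=lo),'bar0',face(c0,633,171,30,lo=lo,half=50))
E
python3 f.py
```

```text
160 bar ([443.3, -4.2], [442.6, -4.7], [96.9, 27.1], 41.6) sq ([448.8, -163.5], [448.7, -163.5], [57.5, 56.6], 73.7) small ([431.1, 156.3], [431.0, 156.2], [36.6, 36.8], 135.0)
190 bar ([441.4, -5.7], [441.5, -5.6], [89.6, 25.7], 41.4) sq ([448.7, -163.5], [448.6, -163.4], [56.2, 55.3], 73.7) small ([431.0, 156.2], [431.0, 156.2], [35.5, 36.0], 90.0)Traceback (most recent call last):
  File "f.py", line 15, in <module>
    print(lo,'inlays R', [face(c0,x,y,6,ch=0,lo=lo,inv=True) for x,y in((441,-4.5),(450,-162),(495,-325.5),(625,-174))])
                          ~~~~^^^^^^^^^^^^^^^^^^^^^^^^^^^^^^
  File "f.py", line 6, in face
    hl=cv2.convexHull(p);r=cv2.minAreaRect(hl);b=cv2.boxPoints(r);e,f=b[1]-b[0],b[2]-b[1]
                           ~~~~~~~~~~~~~~~^^^^
cv2.error: OpenCV(4.12.0) /io/opencv/modules/imgproc/src/convhull.cpp:143: error: (-215:Assertion failed) total >= 0 && (depth == CV_32F || depth == CV_32S) in function 'convexHull'
```

```bash
sed -i 's/for lo in(90,120)/for lo in(160,180)/' f.py; sed -i 's/np.hypot(\*(ce\[i\]-half\/s))<45\/s/np.hypot(*(ce[i]-half\/s))<45\/s and st[i,4]<.5*m.size/' f.py; python3 f.py | tail -4
```

```text
160 inlays R [([441.8, -4.3], [442.0, -4.2], [88.9, 25.1], 41.5), ([444.7, -160.3], [447.2, -160.6], [55.3, 67.3], 163.9), ([489.3, -325.8], [490.0, -323.8], [68.8, 56.7], 4.1), ([618.1, -173.6], [617.6, -173.1], [36.0, 50.4], 176.9)]
180 inlays R [([441.8, -4.3], [442.0, -4.2], [89.6, 25.8], 41.6), ([444.3, -161.2], [443.0, -160.4], [70.9, 68.4], 74.1), ([489.3, -325.1], [488.2, -324.6], [57.5, 69.6], 178.4), ([617.9, -172.2], [617.3, -172.7], [38.4, 51.5], 172.8)]
L0 ([491.1, 316.9], [491.3, 316.8], [56.2, 55.8], 0.0) S0 ([431.0, 156.3], [431.0, 156.2], [36.0, 36.4], 94.4) bar0 ([635.4, 166.8], [632.4, 164.6], [90.9, 55.1], 34.7)
L0 ([490.9, 316.7], [491.3, 316.8], [54.9, 54.1], 3.0) S0 ([431.0, 156.2], [431.0, 156.1], [34.7, 35.0], 92.9) bar0 ([635.5, 166.7], [632.4, 164.5], [89.8, 54.1], 34.7)
```

```bash
python3 -m creep '[{"rotation":[-0.001,-0.003,0],"dp":[-0.003,-0.003,0.02],"grip":0.08},{"rotation":[0,0,0],"dp":[0,0,0.035],"grip":0.08},{"rotation":[0,0,0],"dp":[0,0,0.03],"grip":0.08},{"rotation":[0,0,0],"dp":[0,0,0.01],"grip":0.08},{"rotation":[0,0,0],"dp":[0,0,0.005],"grip":0.08},{"rotation":[0,0,0],"dp":[0,0,0.002],"grip":0.08},{"rotation":[0,0,0],"dp":[0,0,0],"grip":0.08},{"rotation":[0,0,0],"dp":[0,0,0],"grip":0.08}]' 35
python3 -c "
from h import *
go(490.8,317,-16.5,73.8)"
```

```text
t: 23.1
position: [491.3, 318.8, -12.8]
tool_rot: [0.001, 0.141, 0.99, 0.001]
wrist_force: [0.2, 1.3, 1.1]
grip_width: 80.0
gripper_force: 0.0
t 23.1 pos [491.3 318.8 -12.8] w 80.0 rot [ 0.002  0.001 -0.   ] dp after rot (m) [-0.     -0.0019  0.0037] dp now [-0.     -0.0019  0.0037] q7 0.59
```

```bash
python3 -m creep '[{"rotation":[0.002,0,0],"dp":[0,-0.002,0.002],"grip":0.07},{"rotation":[0,0,0],"dp":[0,0,0.0015],"grip":0.064},{"rotation":[0,0,0],"dp":[0,0,0],"grip":0.06},{"rotation":[0,0,0],"dp":[0,0,0],"grip":0.054},{"rotation":[0,0,0],"dp":[0,0,0],"grip":0.054},{"rotation":[0,0,0],"dp":[0,0,0],"grip":0.054},{"rotation":[0,0,0],"dp":[0,0,0],"grip":0.054}]' 35
python3 -m creep '[{"rotation":[0,0,0],"dp":[0,0,-0.005],"grip":0.054},{"rotation":[0,0,0],"dp":[0,0,-0.015],"grip":0.054},{"rotation":[0,0,0],"dp":[0,0,-0.03],"grip":0.054},{"rotation":[0,0,0],"dp":[0,0,-0.035],"grip":0.054},{"rotation":[0,0,0],"dp":[0,0,-0.025],"grip":0.054},{"rotation":[0,0,0],"dp":[0,0,-0.01],"grip":0.054},{"rotation":[0,0,0],"dp":[0,0,0],"grip":0.054}]'
python3 -c "
from h import *
go(495.5,-324.2,103,73.8)"
```

```text
t: 23.8
position: [490.1, 316.6, -17.4]
tool_rot: [-0.0, 0.141, 0.99, -0.0]
wrist_force: [-0.1, 1.0, 0.3]
grip_width: 57.4
gripper_force: 35.0
t: 24.5
position: [490.8, 317.0, 104.3]
tool_rot: [0.001, 0.141, 0.99, 0.0]
wrist_force: [0.2, 0.0, -4.1]
grip_width: 57.1
gripper_force: 35.0
t 24.5 pos [490.8 317.  104.3] w 57.1 rot [ 0.001  0.002 -0.   ] dp after rot (m) [-0.1834 -0.6144  0.0013] dp now [-0.1835 -0.6144  0.0009] q7 0.6
```

```bash
python3 -m creep '[{"rotation":[0,0,0],"dp":[-0.006,-0.02,0],"grip":0.054},{"rotation":[0,0,0],"dp":[-0.012,-0.04,0],"grip":0.054},{"rotation":[0,0,0],"dp":[-0.012,-0.04,0],"grip":0.054},{"rotation":[0,0,0],"dp":[-0.012,-0.04,0],"grip":0.054},{"rotation":[0,0,0],"dp":[-0.012,-0.04,0],"grip":0.054},{"rotation":[0,0,0],"dp":[-0.012,-0.04,0],"grip":0.054},{"rotation":[0,0,0],"dp":[-0.012,-0.04,0],"grip":0.054},{"rotation":[0,0,0],"dp":[-0.012,-0.04,0],"grip":0.054},{"rotation":[0,0,0],"dp":[-0.012,-0.04,0],"grip":0.054},{"rotation":[0,0,0],"dp":[-0.012,-0.04,0],"grip":0.054},{"rotation":[0,0,0],"dp":[-0.012,-0.04,0],"grip":0.054},{"rotation":[0,0,0],"dp":[-0.012,-0.04,0],"grip":0.054}]'
python3 -m creep '[{"rotation":[0,0,0],"dp":[-0.012,-0.04,0],"grip":0.054},{"rotation":[0,0,0],"dp":[-0.012,-0.04,0],"grip":0.054},{"rotation":[0,0,0],"dp":[-0.012,-0.04,0],"grip":0.054},{"rotation":[0,0,0],"dp":[-0.008,-0.03,0],"grip":0.054},{"rotation":[0,0,0],"dp":[-0.002,-0.005,0],"grip":0.054},{"rotation":[0,0,0],"dp":[0,0,0],"grip":0.054},{"rotation":[0,0,0],"dp":[0,0,0],"grip":0.054}]'
python3 -c "
from h import *
go(495.5,-324.2,0,73.8)"
```

```text
t: 25.7
position: [493.1, -165.2, 101.8]
tool_rot: [-0.001, 0.141, 0.99, -0.001]
wrist_force: [0.7, 0.4, -2.6]
grip_width: 57.2
gripper_force: 35.0
t: 26.4
position: [494.9, -323.9, 102.3]
tool_rot: [-0.001, 0.141, 0.99, -0.0]
wrist_force: [-0.4, -0.2, -2.0]
grip_width: 56.8
gripper_force: 35.0
t 26.4 pos [ 494.9 -323.9  102.3] w 56.8 rot [-0.    -0.002  0.001] dp after rot (m) [-7.000e-04 -1.000e-04  1.023e-01] dp now [-0.0008 -0.      0.1023] q7 1.88
```

```bash
python3 -m creep '[{"rotation":[0,-0.002,0],"dp":[-0.0005,0,0.02],"grip":0.054},{"rotation":[0,0,0],"dp":[0,0,0.03],"grip":0.054},{"rotation":[0,0,0],"dp":[0,0,0.03],"grip":0.054},{"rotation":[0,0,0],"dp":[0,0,0.017],"grip":0.054},{"rotation":[0,0,0],"dp":[0,0,0.006],"grip":0.054},{"rotation":[0,0,0],"dp":[0,0,0.003],"grip":0.054},{"rotation":[0,0,0],"dp":[0,0,0.002],"grip":0.054},{"rotation":[0,0,0],"dp":[0,0,0],"grip":0.054},{"rotation":[0,0,0],"dp":[0,0,0],"grip":0.054}]'
python3 -c "
from h import *
go(495.5,-324.2,-11.4,73.8)"
```

```text
t: 27.3
position: [496.3, -325.7, -4.0]
tool_rot: [0.001, 0.141, 0.99, -0.001]
wrist_force: [0.4, -0.5, -3.4]
grip_width: 57.8
gripper_force: 35.0
t 27.3 pos [ 496.3 -325.7   -4. ] w 57.8 rot [-0.001  0.003 -0.   ] dp after rot (m) [0.0012 0.0012 0.0074] dp now [0.0012 0.0012 0.0074] q7 1.92
```

```bash
python3 -m creep '[{"rotation":[0,0.002,0],"dp":[0.001,0.001,0.002],"grip":0.054},{"rotation":[0,0,0],"dp":[0,0,0.002],"grip":0.054},{"rotation":[0,0,0],"dp":[0,0,0.001],"grip":0.054},{"rotation":[0,0,0],"dp":[0,0,0.001],"grip":0.054},{"rotation":[0,0,0],"dp":[0,0,0],"grip":0.054},{"rotation":[0,0,0],"dp":[0,0,0],"grip":0.054}]'
python3 -m creep '[{"rotation":[0,0,0],"dp":[0,0,0.0005],"grip":0.054},{"rotation":[0,0,0],"dp":[0,0,0],"grip":0.054}]'
python3 -c "
from h import *
go(495.5,-324.2,-11.4,73.8)"
```

```text
t: 27.9
position: [495.2, -324.4, -10.7]
tool_rot: [-0.0, 0.141, 0.99, -0.001]
wrist_force: [0.4, -0.2, -3.6]
grip_width: 57.0
gripper_force: 35.0
t: 28.1
position: [495.2, -324.4, -11.3]
tool_rot: [-0.0, 0.141, 0.99, -0.001]
wrist_force: [-0.3, 0.7, -3.5]
grip_width: 57.0
gripper_force: 35.0
t 28.1 pos [ 495.2 -324.4  -11.3] w 57.0 rot [-0.001 -0.    -0.   ] dp after rot (m) [-0.0003  0.0002  0.0001] dp now [-0.0003  0.0002  0.0001] q7 1.92
```

```bash
python3 -m creep '[{"rotation":[0,0,0],"dp":[0,0,0.0006],"grip":0.054},{"rotation":[0,0,0],"dp":[0,0,0],"grip":0.054}]'
python3 -m creep '[{"rotation":[0,0,0],"dp":[0,0,0],"grip":0.062},{"rotation":[0,0,0],"dp":[0,0,0],"grip":0.072},{"rotation":[0,0,0],"dp":[0,0,0],"grip":0.076},{"rotation":[0,0,0],"dp":[0,0,0],"grip":0.076},{"rotation":[0,0,0],"dp":[0,0,-0.01],"grip":0.076},{"rotation":[0,0,0],"dp":[0,0,-0.03],"grip":0.07},{"rotation":[0,0,0],"dp":[0,0,-0.04],"grip":0.06},{"rotation":[0,0,0],"dp":[0,0,-0.02],"grip":0.06},{"rotation":[0,0,0],"dp":[0,0,0],"grip":0.06}]'
python3 -c "
from h import *
go(430.5,156.5,90,73.8)"
```

```text
t: 28.3
position: [495.2, -324.4, -11.4]
tool_rot: [0.0, 0.141, 0.99, -0.0]
wrist_force: [-2.2, 1.9, 6.6]
grip_width: 57.0
gripper_force: 35.0
t: 29.2
position: [496.9, -325.3, 91.9]
tool_rot: [0.002, 0.141, 0.99, -0.001]
wrist_force: [-0.1, 0.3, 0.5]
grip_width: 60.3
gripper_force: 0.0
t 29.2 pos [ 496.9 -325.3   91.9] w 60.3 rot [-0.002  0.005 -0.   ] dp after rot (m) [0.1982 0.4442 0.0019] dp now [1.983e-01 4.441e-01 1.000e-04] q7 1.88
```

```bash
python3 -m creep '[{"rotation":[-0.002,0.004,0],"dp":[0.009,0.02,0],"grip":0.06},{"rotation":[0,0,0],"dp":[0.018,0.04,0],"grip":0.06},{"rotation":[0,0,0],"dp":[0.018,0.04,0],"grip":0.06},{"rotation":[0,0,0],"dp":[0.018,0.04,0],"grip":0.06},{"rotation":[0,0,0],"dp":[0.018,0.04,0],"grip":0.06},{"rotation":[0,0,0],"dp":[0.018,0.04,0],"grip":0.06},{"rotation":[0,0,0],"dp":[0.018,0.04,0],"grip":0.06},{"rotation":[0,0,0],"dp":[0.018,0.04,0],"grip":0.06},{"rotation":[0,0,0],"dp":[0.018,0.04,0],"grip":0.06},{"rotation":[0,0,0],"dp":[0.018,0.04,0],"grip":0.06},{"rotation":[0,0,0],"dp":[0.018,0.04,0],"grip":0.06},{"rotation":[0,0,0],"dp":[0.008,0.02,0],"grip":0.06}]'
python3 -m creep '[{"rotation":[0,0,0],"dp":[0,0,0],"grip":0.06},{"rotation":[0,0,0],"dp":[0,0,0],"grip":0.06},{"rotation":[0,0,0],"dp":[0,0,0],"grip":0.06}]'
python3 - <<'E'
from f import *
go(430.5,156.5,-16,73.8)
c=camera('top');print('L',face(c,495,-325,22,lo=175),'sq',face(c,449,-163,20,lo=190))
E
```

```text
t: 30.4
position: [427.7, 156.6, 89.3]
tool_rot: [-0.002, 0.139, 0.99, 0.001]
wrist_force: [1.1, 0.1, 0.1]
grip_width: 60.2
gripper_force: 0.0
t: 30.7
position: [428.8, 152.0, 89.1]
tool_rot: [-0.002, 0.142, 0.99, 0.0]
wrist_force: [0.6, 0.1, -0.0]
grip_width: 60.2
gripper_force: 0.0
t 30.7 pos [428.8 152.   89.1] w 60.2 rot [ 0.    -0.004 -0.001] dp after rot (m) [-0.0004  0.0048  0.1051] dp now [-0.0008  0.0047  0.1051] q7 0.82
L ([495.8, -325.5], [495.7, -325.5], [55.8, 55.4], 86.6) sq ([448.7, -163.6], [448.5, -163.4], [54.9, 54.6], 73.8)
```

```bash
python3 -m creep '[{"rotation":[0,-0.004,0],"dp":[-0.0005,0.004,0.02],"grip":0.06},{"rotation":[0,0,0],"dp":[0,0,0.035],"grip":0.06},{"rotation":[0,0,0],"dp":[0,0,0.03],"grip":0.06},{"rotation":[0,0,0],"dp":[0,0,0.01],"grip":0.06},{"rotation":[0,0,0],"dp":[0,0,0.005],"grip":0.06},{"rotation":[0,0,0],"dp":[0,0,0],"grip":0.06},{"rotation":[0,0,0],"dp":[0,0,0],"grip":0.06}]' 25
python3 -c "
from h import *
go(430.5,156.5,-15,73.8)"
```

```text
t: 31.45
position: [431.1, 157.1, -9.7]
tool_rot: [0.001, 0.141, 0.99, 0.001]
wrist_force: [0.4, -0.4, 0.2]
grip_width: 59.6
gripper_force: 0.0
t 31.45 pos [431.1 157.1  -9.7] w 59.6 rot [ 0.002  0.001 -0.001] dp after rot (m) [ 0.0004 -0.0008  0.0053] dp now [ 0.0004 -0.0008  0.0053] q7 0.81
```

```bash
python3 -m creep '[{"rotation":[0.002,0,0],"dp":[0,-0.001,0.003],"grip":0.052},{"rotation":[0,0,0],"dp":[0,0,0.002],"grip":0.046},{"rotation":[0,0,0],"dp":[0,0,0],"grip":0.04},{"rotation":[0,0,0],"dp":[0,0,0],"grip":0.034},{"rotation":[0,0,0],"dp":[0,0,0],"grip":0.034},{"rotation":[0,0,0],"dp":[0,0,0],"grip":0.034},{"rotation":[0,0,0],"dp":[0,0,0],"grip":0.034}]' 25
python3 -m creep '[{"rotation":[0,0,0],"dp":[0,0,-0.005],"grip":0.034},{"rotation":[0,0,0],"dp":[0,0,-0.015],"grip":0.034},{"rotation":[0,0,0],"dp":[0,0,-0.03],"grip":0.034},{"rotation":[0,0,0],"dp":[0,0,-0.035],"grip":0.034},{"rotation":[0,0,0],"dp":[0,0,-0.025],"grip":0.034},{"rotation":[0,0,0],"dp":[0,0,-0.01],"grip":0.034},{"rotation":[0,0,0],"dp":[0,0,0],"grip":0.034}]'
python3 -c "
from h import *
go(624.9,-172.7,103,73.8)"
```

```text
t: 32.15
position: [430.2, 156.2, -15.6]
tool_rot: [-0.0, 0.141, 0.99, -0.0]
wrist_force: [-0.4, 1.4, 3.0]
grip_width: 37.0
gripper_force: 25.0
t: 32.85
position: [430.7, 156.5, 105.2]
tool_rot: [0.001, 0.141, 0.99, 0.0]
wrist_force: [-0.2, -0.3, -2.4]
grip_width: 37.6
gripper_force: 25.0
t 32.85 pos [430.7 156.5 105.2] w 37.6 rot [ 0.     0.002 -0.   ] dp after rot (m) [-0.2783 -0.2619  0.0022] dp now [-0.2784 -0.2619  0.0025] q7 0.8
```

```bash
python3 -m creep '[{"rotation":[0,0.002,0],"dp":[-0.015,-0.014,0],"grip":0.034},{"rotation":[0,0,0],"dp":[-0.03,-0.028,0],"grip":0.034},{"rotation":[0,0,0],"dp":[-0.03,-0.028,0],"grip":0.034},{"rotation":[0,0,0],"dp":[-0.03,-0.028,0],"grip":0.034},{"rotation":[0,0,0],"dp":[-0.03,-0.028,0],"grip":0.034},{"rotation":[0,0,0],"dp":[-0.03,-0.028,0],"grip":0.034},{"rotation":[0,0,0],"dp":[-0.03,-0.028,0],"grip":0.034},{"rotation":[0,0,0],"dp":[-0.03,-0.028,0],"grip":0.034},{"rotation":[0,0,0],"dp":[-0.03,-0.028,0],"grip":0.034},{"rotation":[0,0,0],"dp":[-0.018,-0.018,0],"grip":0.034},{"rotation":[0,0,0],"dp":[-0.005,-0.005,0],"grip":0.034},{"rotation":[0,0,0],"dp":[0,0,0],"grip":0.034}]'
python3 -m creep '[{"rotation":[0,0,0],"dp":[0,0,0.02],"grip":0.034},{"rotation":[0,0,0],"dp":[0,0,0.03],"grip":0.034},{"rotation":[0,0,0],"dp":[0,0,0.025],"grip":0.034},{"rotation":[0,0,0],"dp":[0,0,0.01],"grip":0.034},{"rotation":[0,0,0],"dp":[0,0,0],"grip":0.034},{"rotation":[0,0,0],"dp":[0,0,0],"grip":0.034}]'
python3 -c "
from h import *
go(624.9,-172.7,-9,73.8)"
```

```text
t: 34.05
position: [623.3, -172.7, 101.9]
tool_rot: [-0.002, 0.142, 0.99, -0.001]
wrist_force: [0.0, 1.5, -1.6]
grip_width: 37.3
gripper_force: 25.0
t: 34.65
position: [624.4, -171.6, 19.8]
tool_rot: [-0.001, 0.141, 0.99, -0.0]
wrist_force: [0.4, -0.5, -2.8]
grip_width: 37.2
gripper_force: 25.0
t 34.65 pos [ 624.4 -171.6   19.8] w 37.2 rot [-0.001 -0.002  0.   ] dp after rot (m) [-0.0008 -0.0009  0.0288] dp now [-0.0009 -0.0009  0.0288] q7 1.57
```

```bash
python3 -m creep '[{"rotation":[-0.001,-0.002,0],"dp":[-0.001,-0.001,0.008],"grip":0.034},{"rotation":[0,0,0],"dp":[0,0,0.008],"grip":0.034},{"rotation":[0,0,0],"dp":[0,0,0.005],"grip":0.034},{"rotation":[0,0,0],"dp":[0,0,0.003],"grip":0.034},{"rotation":[0,0,0],"dp":[0,0,0.001],"grip":0.034},{"rotation":[0,0,0],"dp":[0,0,0],"grip":0.034},{"rotation":[0,0,0],"dp":[0,0,0],"grip":0.034}]'
python3 -c "
from h import *
go(624.9,-172.7,-9,73.8)"
```

```text
t: 35.35
position: [624.9, -173.3, -5.8]
tool_rot: [0.0, 0.141, 0.99, -0.0]
wrist_force: [0.3, 0.9, -1.0]
grip_width: 37.5
gripper_force: 25.0
t 35.35 pos [ 624.9 -173.3   -5.8] w 37.5 rot [-0.  0. -0.] dp after rot (m) [0.0002 0.0006 0.0032] dp now [0.0002 0.0006 0.0032] q7 1.58
```

```bash
python3 -m creep '[{"rotation":[0,0,0],"dp":[0,0.0005,0.001],"grip":0.034},{"rotation":[0,0,0],"dp":[0,0,0.001],"grip":0.034},{"rotation":[0,0,0],"dp":[0,0,0.001],"grip":0.034},{"rotation":[0,0,0],"dp":[0,0,0],"grip":0.034},{"rotation":[0,0,0],"dp":[0,0,0],"grip":0.034}]'
python3 -m creep '[{"rotation":[0,0,0],"dp":[0,0,0.0008],"grip":0.034},{"rotation":[0,0,0],"dp":[0,0,0],"grip":0.034}]'
```

```text
t: 35.85
position: [624.8, -172.8, -9.0]
tool_rot: [-0.0, 0.141, 0.99, -0.0]
wrist_force: [0.9, -0.9, -1.1]
grip_width: 37.6
gripper_force: 25.0
t: 36.05
position: [624.9, -172.8, -9.5]
tool_rot: [0.0, 0.141, 0.99, -0.0]
wrist_force: [-0.8, -0.3, 2.7]
grip_width: 37.3
gripper_force: 25.0
```

```bash
python3 -m creep '[{"rotation":[0,0,0],"dp":[0,0,0],"grip":0.045},{"rotation":[0,0,0],"dp":[0,0,0],"grip":0.055},{"rotation":[0,0,0],"dp":[0,0,0],"grip":0.055},{"rotation":[0,0,0],"dp":[0,0,-0.01],"grip":0.055},{"rotation":[0,0,0],"dp":[0,0,-0.03],"grip":0.06},{"rotation":[0,0,0],"dp":[0,0,-0.04],"grip":0.076},{"rotation":[0,0,0],"dp":[0,0,-0.02],"grip":0.076},{"rotation":[0,0,0],"dp":[0,0,0],"grip":0.076}]'
python3 -c "
from h import *
go(449.1,-162.1,85,73.8)"
```

```text
t: 36.85
position: [626.8, -173.4, 94.3]
tool_rot: [0.003, 0.141, 0.99, -0.0]
wrist_force: [-0.0, 0.2, 0.5]
grip_width: 75.7
gripper_force: 0.0
t 36.85 pos [ 626.8 -173.4   94.3] w 75.7 rot [ 0.001  0.005 -0.   ] dp after rot (m) [ 0.1738 -0.0388  0.0093] dp now [ 0.1738 -0.0389  0.0084] q7 1.56
```

```bash
python3 -m creep '[{"rotation":[0.001,0.005,0],"dp":[0.02,-0.005,0],"grip":0.076},{"rotation":[0,0,0],"dp":[0.04,-0.009,0],"grip":0.076},{"rotation":[0,0,0],"dp":[0.04,-0.009,0],"grip":0.076},{"rotation":[0,0,0],"dp":[0.04,-0.009,0],"grip":0.076},{"rotation":[0,0,0],"dp":[0.03,-0.006,0],"grip":0.076},{"rotation":[0,0,0],"dp":[0.003,-0.001,0.01],"grip":0.076},{"rotation":[0,0,0],"dp":[0,0,0],"grip":0.076},{"rotation":[0,0,0],"dp":[0,0,0],"grip":0.076}]'
python3 - <<'E'
from f import *
go(449.1,-162.1,-17,73.8)
c=camera('top');print('S',face(c,625,-173,26,lo=175),'L',face(c,495,-325,22,lo=185),'bar',face(c,441,-4.5,22,lo=190))
E
```

```text
t: 37.65
position: [448.6, -162.0, 81.0]
tool_rot: [-0.003, 0.141, 0.99, -0.0]
wrist_force: [0.6, 0.4, -0.0]
grip_width: 76.0
gripper_force: 0.0
t 37.65 pos [ 448.6 -162.    81. ] w 76.0 rot [-0.001 -0.005  0.   ] dp after rot (m) [-0.0005 -0.      0.098 ] dp now [-0.001   0.0001  0.098 ] q7 1.57Traceback (most recent call last):
  File "<stdin>", line 3, in <module>
  File "f.py", line 6, in face
    hl=cv2.convexHull(p);r=cv2.minAreaRect(hl);b=cv2.boxPoints(r);e,f=b[1]-b[0],b[2]-b[1]
                           ~~~~~~~~~~~~~~~^^^^
cv2.error: OpenCV(4.12.0) /io/opencv/modules/imgproc/src/convhull.cpp:143: error: (-215:Assertion failed) total >= 0 && (depth == CV_32F || depth == CV_32S) in function 'convexHull'
```

```bash
python3 -m creep '[{"rotation":[-0.001,-0.005,0],"dp":[-0.0005,0,0.02],"grip":0.076},{"rotation":[0,0,0],"dp":[0,0,0.03],"grip":0.076},{"rotation":[0,0,0],"dp":[0,0,0.025],"grip":0.076},{"rotation":[0,0,0],"dp":[0,0,0.01],"grip":0.076},{"rotation":[0,0,0],"dp":[0,0,0.003],"grip":0.076},{"rotation":[0,0,0],"dp":[0,0,0],"grip":0.076},{"rotation":[0,0,0],"dp":[0,0,0],"grip":0.076}]' 35
python3 -c "
from h import *
go(449.1,-162.1,-11.3,73.8)"
```

```text
t: 38.4
position: [449.0, -162.3, -6.1]
tool_rot: [0.001, 0.141, 0.99, -0.0]
wrist_force: [0.2, 0.5, -0.3]
grip_width: 76.3
gripper_force: 0.0
t 38.4 pos [ 449.  -162.3   -6.1] w 76.3 rot [ 0.     0.001 -0.   ] dp after rot (m) [-0.0001  0.0002  0.0052] dp now [-0.0001  0.0002  0.0052] q7 1.62
```

```bash
python3 -m creep '[{"rotation":[0,0,0],"dp":[0,0,0.003],"grip":0.068},{"rotation":[0,0,0],"dp":[0,0,0.002],"grip":0.062},{"rotation":[0,0,0],"dp":[0,0,0],"grip":0.058},{"rotation":[0,0,0],"dp":[0,0,0],"grip":0.052},{"rotation":[0,0,0],"dp":[0,0,0],"grip":0.052},{"rotation":[0,0,0],"dp":[0,0,0],"grip":0.052},{"rotation":[0,0,0],"dp":[0,0,0],"grip":0.052}]' 35
python3 -m creep '[{"rotation":[0,0,0],"dp":[0,0,-0.002],"grip":0.052},{"rotation":[0,0,0],"dp":[0,0,-0.002],"grip":0.052},{"rotation":[0,0,0],"dp":[0,0,0],"grip":0.052},{"rotation":[0,0,0],"dp":[-0.0012,0.002,0],"grip":0.052},{"rotation":[0,0,0],"dp":[0,0,0],"grip":0.052},{"rotation":[0,0,0],"dp":[0,0,0],"grip":0.052}]'
python3 -c "
from h import *
go(450.8,-160.5,-11.2,73.8)"
```

```text
t: 39.1
position: [448.2, -162.1, -11.9]
tool_rot: [-0.0, 0.141, 0.99, 0.0]
wrist_force: [-0.9, -0.3, 2.2]
grip_width: 55.5
gripper_force: 35.0
t: 39.7
position: [449.9, -160.4, -8.0]
tool_rot: [-0.0, 0.141, 0.99, -0.0]
wrist_force: [-0.4, -0.4, -2.8]
grip_width: 55.3
gripper_force: 35.0
t 39.7 pos [ 449.9 -160.4   -8. ] w 55.3 rot [-0. -0.  0.] dp after rot (m) [-0.0009  0.0002  0.0032] dp now [-0.0009  0.0002  0.0032] q7 1.62
```

```bash
python3 -m creep '[{"rotation":[0,0,0],"dp":[0,0,0.002],"grip":0.052},{"rotation":[0,0,0],"dp":[0,0,0.001],"grip":0.052},{"rotation":[0,0,0],"dp":[0,0,0.0007],"grip":0.052},{"rotation":[0,0,0],"dp":[0,0,0],"grip":0.052},{"rotation":[0,0,0],"dp":[0,0,0.0004],"grip":0.052},{"rotation":[0,0,0],"dp":[0,0,0],"grip":0.052}]'
python3 -m creep '[{"rotation":[0,0,0],"dp":[0,0,0],"grip":0.06},{"rotation":[0,0,0],"dp":[0,0,0],"grip":0.07},{"rotation":[0,0,0],"dp":[0,0,0],"grip":0.076},{"rotation":[0,0,0],"dp":[0,0,0],"grip":0.076},{"rotation":[0,0,0],"dp":[0,0,-0.01],"grip":0.076},{"rotation":[0,0,0],"dp":[0,0,-0.03],"grip":0.076},{"rotation":[0,0,0],"dp":[0,0,-0.04],"grip":0.06},{"rotation":[0,0,0],"dp":[0,0,-0.02],"grip":0.045},{"rotation":[0,0,0],"dp":[0,0,0],"grip":0.045}]'
python3 -c "
from h import *
go(441.1,-5,90,131.5)"
```

```text
t: 40.3
position: [449.8, -160.5, -11.9]
tool_rot: [-0.0, 0.141, 0.99, 0.0]
wrist_force: [-2.5, 0.1, 3.7]
grip_width: 55.5
gripper_force: 35.0
t: 41.2
position: [451.7, -160.9, 91.3]
tool_rot: [0.003, 0.141, 0.99, 0.0]
wrist_force: [0.9, -1.2, -0.8]
grip_width: 55.2
gripper_force: 0.0
t 41.2 pos [ 451.7 -160.9   91.3] w 55.2 rot [-0.002  0.005 -1.007] dp after rot (m) [-0.0954  0.1238  0.0013] dp now [0.0537 0.1468 0.0011] q7 1.57
```

```bash
python3 -m creep '[{"rotation":[0,0.004,0],"dp":[0.006,0.02,-0.01],"grip":0.045},{"rotation":[0,0,0],"dp":[0.012,0.04,0],"grip":0.045},{"rotation":[0,0,0],"dp":[0.012,0.04,0],"grip":0.045},{"rotation":[0,0,0],"dp":[0.012,0.04,0],"grip":0.045},{"rotation":[0,0,0],"dp":[0.012,0.04,0],"grip":0.045},{"rotation":[0,0,0],"dp":[0.01,0.045,0],"grip":0.045},{"rotation":[0,0,0],"dp":[0.01,0.045,0],"grip":0.045},{"rotation":[0,0,0],"dp":[0.01,0.045,0],"grip":0.045},{"rotation":[0,0,0],"dp":[0.01,0.045,0],"grip":0.045},{"rotation":[0,0,0],"dp":[0.01,0.045,0],"grip":0.045},{"rotation":[0,0,0],"dp":[0.005,0.02,0],"grip":0.045},{"rotation":[0,0,0],"dp":[0,0,0],"grip":0.045}]'
cat > chk.py <<'E'
from f import *
c=camera('top');cv2.imwrite('pics/last.png',c['pixels'][:,:,::-1])
for n,x,y,z,i in(('bar',441,-4.5,22,(441.8,-4.3)),('sq',450,-162,20,(450.4,-161.9)),('L',495,-325,22,(495,-325.4)),('S',625,-174,26,(625,-173.75))):
  for lo in(175,190):
    try:r=face(c,x,y,z,lo=lo);print(n,lo,r,'off',np.round(np.subtract(r[0],i),1))
    except Exception as e:print(n,'none')
E
python3 chk.py
```

```text
t: 42.4
position: [462.9, 281.3, 97.8]
tool_rot: [-0.002, 0.139, 0.99, 0.0]
wrist_force: [-0.2, -0.4, -0.5]
grip_width: 44.8
gripper_force: 0.0
bar 175 ([441.4, -5.8], [441.5, -5.6], [90.5, 26.2], 41.5) off [-0.4 -1.5]
bar 190 ([441.5, -5.7], [441.5, -5.6], [89.6, 25.5], 41.5) off [-0.3 -1.4]
sq 175 ([450.3, -162.1], [450.3, -162.1], [56.5, 55.8], 73.4) off [-0.1 -0.2]
sq 190 ([450.3, -162.1], [450.2, -162.1], [55.9, 55.3], 73.6) off [-0.1 -0.2]
L 175 ([495.8, -325.3], [495.8, -325.6], [56.8, 56.6], 33.7) off [0.8 0.1]
L 190 ([495.7, -325.6], [495.7, -325.6], [55.9, 56.0], 103.6) off [ 0.7 -0.2]
S 175 ([625.2, -174.2], [625.2, -174.0], [35.5, 37.5], 90.0) off [ 0.2 -0.4]
S 190 ([625.2, -174.2], [625.2, -174.1], [35.0, 36.5], 90.0) off [ 0.2 -0.4]
```

Square, large round and small round are all within 1 mm. The bar is about 1.5 mm off, so I'll regrip and shift it.

```bash
python3 -m creep '[{"rotation":[0,0,-0.144],"dp":[0,0,0],"grip":0.045},{"rotation":[0,0,-0.144],"dp":[0,0,0],"grip":0.045},{"rotation":[0,0,-0.144],"dp":[0,0,0],"grip":0.045},{"rotation":[0,0,-0.144],"dp":[0,0,0],"grip":0.045},{"rotation":[0,0,-0.144],"dp":[0,0,0],"grip":0.045},{"rotation":[0,0,-0.144],"dp":[0,0,0],"grip":0.045},{"rotation":[0,0,-0.143],"dp":[0,0,0],"grip":0.045},{"rotation":[0,0,0],"dp":[0,0,0],"grip":0.045}]'
python3 -c "
from h import *
go(441.1,-5,90,131.5)"
```

```text
t: 43.25
position: [464.0, 276.3, 98.2]
tool_rot: [-0.002, -0.355, 0.935, 0.001]
wrist_force: [-0.0, -0.4, -0.2]
grip_width: 44.8
gripper_force: 0.0
t 43.25 pos [464.  276.3  98.2] w 44.8 rot [ 0.003 -0.003  0.001] dp after rot (m) [ 0.2035 -0.1955  0.0082] dp now [ 0.2036 -0.1954  0.0082] q7 1.56
```

```bash
python3 -m creep '[{"rotation":[0.003,-0.003,0],"dp":[0.014,-0.014,0],"grip":0.045},{"rotation":[0,0,0],"dp":[0.028,-0.027,0],"grip":0.045},{"rotation":[0,0,0],"dp":[0.028,-0.027,0],"grip":0.045},{"rotation":[0,0,0],"dp":[0.028,-0.027,0],"grip":0.045},{"rotation":[0,0,0],"dp":[0.028,-0.027,0],"grip":0.045},{"rotation":[0,0,0],"dp":[0.028,-0.027,0],"grip":0.045},{"rotation":[0,0,0],"dp":[0.028,-0.027,0],"grip":0.045},{"rotation":[0,0,0],"dp":[0.014,-0.012,0],"grip":0.045},{"rotation":[0,0,0],"dp":[0.005,-0.005,0.02],"grip":0.045},{"rotation":[0,0,0],"dp":[0,0,0],"grip":0.045},{"rotation":[0,0,0],"dp":[0,0,0],"grip":0.045}]'
python3 -c "
from h import *
go(441.1,-5,-5,131.5)"
```

```text
t: 44.35
position: [440.5, -0.0, 78.2]
tool_rot: [-0.0, -0.353, 0.936, 0.0]
wrist_force: [0.3, 0.6, 0.6]
grip_width: 45.0
gripper_force: 0.0
t 44.35 pos [440.5  -0.   78.2] w 45.0 rot [ 0.001  0.    -0.003] dp after rot (m) [ 0.0028 -0.0041  0.0832] dp now [ 0.0028 -0.0042  0.0832] q7 2.12
```

```bash
python3 -m creep '[{"rotation":[0,0,-0.003],"dp":[0.003,-0.004,0.015],"grip":0.045},{"rotation":[0,0,0],"dp":[0,0,0.03],"grip":0.045},{"rotation":[0,0,0],"dp":[0,0,0.025],"grip":0.045},{"rotation":[0,0,0],"dp":[0,0,0.01],"grip":0.045},{"rotation":[0,0,0],"dp":[0,0,0],"grip":0.045},{"rotation":[0,0,0],"dp":[0,0,0],"grip":0.045}]' 25
python3 -c "
from h import *
go(441.1,-5,-10.5,131.5)"
```

```text
t: 44.95
position: [442.1, -4.3, -1.0]
tool_rot: [0.001, -0.356, 0.935, 0.0]
wrist_force: [-0.4, -0.1, 0.7]
grip_width: 44.8
gripper_force: 0.0
t 44.95 pos [442.1  -4.3  -1. ] w 44.8 rot [0.    0.001 0.003] dp after rot (m) [0.0012 0.0002 0.0095] dp now [0.0012 0.0002 0.0095] q7 2.11
```

```bash
python3 -m creep '[{"rotation":[0,0,0.002],"dp":[0.001,0,0.004],"grip":0.045},{"rotation":[0,0,0],"dp":[0,0,0.004],"grip":0.045},{"rotation":[0,0,0],"dp":[0,0,0.001],"grip":0.035},{"rotation":[0,0,0],"dp":[0,0,0],"grip":0.028},{"rotation":[0,0,0],"dp":[0,0,0],"grip":0.022},{"rotation":[0,0,0],"dp":[0,0,0],"grip":0.022},{"rotation":[0,0,0],"dp":[0,0,0],"grip":0.022},{"rotation":[0,0,0],"dp":[0,0,0],"grip":0.022}]' 25
python3 -m creep '[{"rotation":[0,0,0],"dp":[0,0,-0.002],"grip":0.022},{"rotation":[0,0,0],"dp":[0,0,-0.002],"grip":0.022},{"rotation":[0,0,0],"dp":[0,0,0],"grip":0.022}]'
python3 -c "
from h import *
go(441.7,-3.5,-10.5,131.5)"
```

```text
t: 45.75
position: [440.8, -5.3, -10.8]
tool_rot: [0.0, -0.355, 0.935, 0.0]
wrist_force: [-1.0, 0.6, 2.0]
grip_width: 25.6
gripper_force: 25.0
t: 46.05
position: [440.9, -5.3, -6.7]
tool_rot: [0.0, -0.355, 0.935, 0.0]
wrist_force: [-0.0, -0.7, -2.0]
grip_width: 25.6
gripper_force: 25.0
t 46.05 pos [440.9  -5.3  -6.7] w 25.6 rot [0.    0.001 0.001] dp after rot (m) [-0.0018  0.0008  0.0038] dp now [-0.0018  0.0008  0.0038] q7 2.11
```

```bash
python3 -m creep '[{"rotation":[0,0,0],"dp":[-0.0015,0.0008,0],"grip":0.022},{"rotation":[0,0,0],"dp":[0,0,0],"grip":0.022},{"rotation":[0,0,0],"dp":[0,0,0.002],"grip":0.022},{"rotation":[0,0,0],"dp":[0,0,0.001],"grip":0.022},{"rotation":[0,0,0],"dp":[0,0,0.0005],"grip":0.022},{"rotation":[0,0,0],"dp":[0,0,0.0004],"grip":0.022},{"rotation":[0,0,0],"dp":[0,0,0],"grip":0.022}]'
python3 -m creep '[{"rotation":[0,0,0],"dp":[0,0,0.0003],"grip":0.022},{"rotation":[0,0,0],"dp":[0,0,0],"grip":0.022}]'
```

```text
t: 46.75
position: [441.4, -3.7, -10.8]
tool_rot: [0.0, -0.355, 0.935, 0.0]
wrist_force: [-0.3, 0.2, -1.6]
grip_width: 26.0
gripper_force: 25.0
t: 46.95
position: [441.4, -3.7, -10.8]
tool_rot: [0.0, -0.355, 0.935, 0.0]
wrist_force: [-2.8, 0.4, 8.5]
grip_width: 25.6
gripper_force: 25.0
```

Bar is in contact; release, rise and retreat to +y for a final look.

```bash
python3 -m creep '[{"rotation":[0,0,0],"dp":[0,0,0],"grip":0.035},{"rotation":[0,0,0],"dp":[0,0,0],"grip":0.042},{"rotation":[0,0,0],"dp":[0,0,0],"grip":0.042},{"rotation":[0,0,0],"dp":[0,0,0],"grip":0.042},{"rotation":[0,0,0],"dp":[0,0,-0.01],"grip":0.042},{"rotation":[0,0,0],"dp":[0,0,-0.03],"grip":0.042},{"rotation":[0,0,0],"dp":[0,0,-0.04],"grip":0.042},{"rotation":[0,0,0],"dp":[0,0,-0.03],"grip":0.042}]'
python3 -m creep '[{"rotation":[0,0,0],"dp":[-0.014,0.014,0],"grip":0.042},{"rotation":[0,0,0],"dp":[-0.028,0.025,0],"grip":0.042},{"rotation":[0,0,0],"dp":[-0.028,0.025,0],"grip":0.042},{"rotation":[0,0,0],"dp":[-0.028,0.025,0],"grip":0.042},{"rotation":[0,0,0],"dp":[-0.028,0.025,0],"grip":0.042},{"rotation":[0,0,0],"dp":[-0.028,0.025,0],"grip":0.042},{"rotation":[0,0,0],"dp":[-0.028,0.025,0],"grip":0.042},{"rotation":[0,0,0],"dp":[-0.028,0.025,0],"grip":0.042},{"rotation":[0,0,0],"dp":[-0.014,0.014,0],"grip":0.042},{"rotation":[0,0,0],"dp":[0,0,0],"grip":0.042},{"rotation":[0,0,0],"dp":[0,0,0],"grip":0.042}]'
python3 chk.py
```

```text
t: 47.75
position: [441.5, -3.7, 101.5]
tool_rot: [0.001, -0.355, 0.935, 0.0]
wrist_force: [-0.7, -0.0, -0.5]
grip_width: 41.9
gripper_force: 0.0
t: 48.85
position: [474.2, 296.5, 99.4]
tool_rot: [0.0, -0.355, 0.935, 0.0]
wrist_force: [0.0, -0.6, -0.2]
grip_width: 42.0
gripper_force: 0.0
bar 175 ([442.1, -4.1], [442.0, -4.0], [89.7, 26.0], 41.6) off [0.3 0.2]
bar 190 ([442.0, -4.1], [441.9, -4.0], [89.1, 25.3], 41.7) off [0.2 0.2]
sq 175 ([450.3, -162.1], [450.3, -162.1], [56.3, 55.8], 73.4) off [-0.1 -0.2]
sq 190 ([450.2, -162.1], [450.2, -162.1], [55.7, 55.3], 73.4) off [-0.2 -0.2]
L 175 ([495.8, -325.7], [495.8, -325.6], [56.4, 56.7], 112.4) off [ 0.8 -0.3]
L 190 ([495.8, -325.6], [495.7, -325.6], [55.5, 55.8], 90.0) off [ 0.8 -0.2]
S 175 ([625.2, -173.9], [625.2, -174.0], [36.9, 35.8], 38.7) off [ 0.2 -0.2]
S 190 ([625.4, -174.4], [625.2, -174.1], [34.8, 36.2], 90.0) off [ 0.4 -0.7]
```

View pics/last.png

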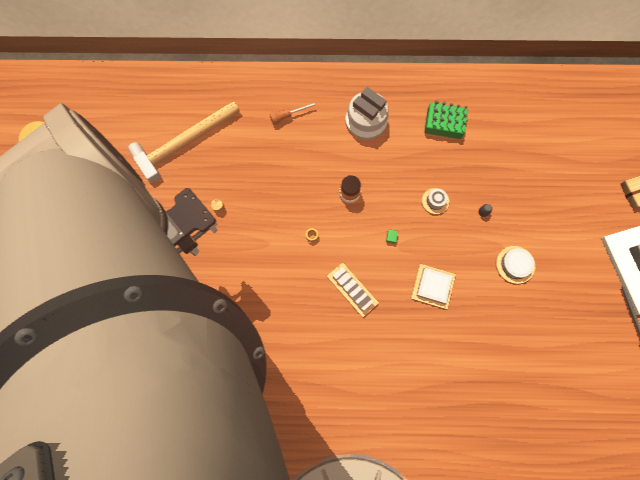

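All four blocks sit centred on their rests: bar (353,290), square (434,287), large round (516,265), small round (436,200). The jar is still at (350,188), where it started. Handing in.

```bash
python3 -c "
from plant import ctrl
print(ctrl.finish_job())"
```

```text
the job is handed in; nothing more can be done
None
```

I put all four blocks on their matching rests, each within about 1 mm of centre in the top camera; the square and bar needed a 2 mm nudge after placing. I left the jar and the look-alikes alone and handed the job in at about 49 s of the 96 s allowed.

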